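# Lay up the heels on two soles in a shoe repair shop

### The job

Lay up the heels of the two soles, dry: on the pale heel seat of each sole put the brown leather heel block of the sole's size, flush with the seat and with its straight edge towards the toe, then lay the black rubber top piece of the same size on that block, edges flush and turned the same way. Leave both heels stacked flat and let go of everything.

Things in the scene. Friction and masses are not known exactly. Their poses are not given: they have to be found in the camera images.
- sole_large: Large tan leather sole, tacked down flat (fixed); 280 mm long, 62 wide at the heel, 96 at the ball, 6 thick. Origin: centre of the underside, mid-length; x from heel to toe, within 18 deg of away from the robot, z up. Heel seat: pale D-shaped patch (64 x 54 mm, straight edge to the toe) on the upper face (z = 6 mm) at the heel end, centred at x = -102 mm, y = 0.
- sole_small: Small tan leather sole, tacked down flat (fixed); 220 mm long, 50 wide at the heel, 76 at the ball, 6 thick. Origin: centre of the underside, mid-length; x from heel to toe, within 18 deg of away from the robot, z up. Heel seat: pale D-shaped patch (50 x 40 mm, straight edge to the toe) on the upper face (z = 6 mm) at the heel end, centred at x = -80 mm, y = 0.
- block_large: Large brown leather block, 64 (x) by 54 (y), 22 mm thick. D-shaped from above: straight front edge at +x, half-round back at -x, parallel flat sides at +y and -y from x = -5 mm to the front (grip there). Origin: centre of the underside, midway in length and width; x from round back to straight front, z up. Loose, flat on the bench left or right of the soles, front within 70 deg of +x.
- block_small: Small brown leather block, 50 (x) by 40 (y), 22 mm thick. D-shaped from above: straight front edge at +x, half-round back at -x, parallel flat sides at +y and -y from x = -5 mm to the front (grip there). Origin: centre of the underside, midway in length and width; x from round back to straight front, z up. Loose, flat on the bench left or right of the soles, front within 70 deg of +x.
- lift_large: Large black rubber piece, 64 (x) by 54 (y), 12 mm thick. D-shaped from above: straight front edge at +x, half-round back at -x, parallel flat sides at +y and -y from x = -5 mm to the front (grip there). Origin: centre of the underside, midway in length and width; x from round back to straight front, z up. Loose, flat on the bench left or right of the soles, front within 70 deg of +x.
- lift_small: Small black rubber piece, 50 (x) by 40 (y), 12 mm thick. D-shaped from above: straight front edge at +x, half-round back at -x, parallel flat sides at +y and -y from x = -5 mm to the front (grip there). Origin: centre of the underside, midway in length and width; x from round back to straight front, z up. Loose, flat on the bench left or right of the soles, front within 70 deg of +x.
Not all that is in view belongs to the job. Leave any blue or turquoise look-alike of the block_large alone.

How it is judged:
At the end, for the whole second after the job is handed in: Each block lies flat on the seat of its own size's sole, within 10 mm along and across and 0.2 rad, straight edge to the toe; each top piece lies flat on its own size's block, within 8 mm along and across and 0.2 rad, turned the same way; all four at rest (x of block_large in the frame of sole_large between -0.112 and -0.092 m and y of block_large in the frame of sole_large between -0.01 and 0.01 m and z of block_large in the frame of sole_large between 0.003 and 0.009 m and angle between the x axis of block_large and the x axis of sole_large, either way round below 0.2 rad and x of sole_large in the frame of block_large above 0.03 m and angle between each of block_large, lift_large, block_small, lift_small's own z axis and vertical below 0.1 rad and x of lift_large in the frame of block_large between -0.008 and 0.008 m and y of lift_large in the frame of block_large between -0.008 and 0.008 m and z of lift_large in the frame of block_large between 0.019 and 0.025 m and angle between the x axis of lift_large and the x axis of block_large, either way round below 0.2 rad and x of sole_large in the frame of lift_large above 0.03 m and x of block_small in the frame of sole_small between -0.09 and -0.07 m and y of block_small in the frame of sole_small between -0.01 and 0.01 m and z of block_small in the frame of sole_small between 0.003 and 0.009 m and angle between the x axis of block_small and the x axis of sole_small, either way round below 0.2 rad and x of sole_small in the frame of block_small above 0.03 m and x of lift_small in the frame of block_small between -0.008 and 0.008 m and y of lift_small in the frame of block_small between -0.008 and 0.008 m and z of lift_small in the frame of block_small between 0.019 and 0.025 m and angle between the x axis of lift_small and the x axis of block_small, either way round below 0.2 rad and x of sole_small in the frame of lift_small above 0.03 m and linear speed of each of block_large, block_small, lift_large, lift_small below 0.02 m/s); the robot touches nothing.
It also fails if it takes over 96 s, if anything falls off the work surface, if the arm or the gripper's body presses on something with over 40 N, if the wrist force passes 120 N, or if a joint passes its speed limit or range.

### The arm

A 6-joint arm with a two-finger parallel gripper is mounted at the origin on the work surface. World frame = base frame: x ahead of the robot, y to its left, z up, the work surface at z = 0. Lengths are in m, angles in rad, forces in N, time in s.
With the tool pointing down it reaches from about 0.35 to 0.875 m from the base axis. Payload 4.2 kg.
Tool frame: the origin (TCP) lies between the finger pads; the fingertips stand 25 mm ahead of it and the grasp point (between the pads) lies 6 mm ahead of it; z points along the fingers, x is the direction in which the jaws open and shut, and the axes are right-handed (so a half turn about z gives the same grasp; the last joint's range is limited). The gripper opens to 87 mm and grips with 3 to 60 N. Pads are 19 mm wide; open, the fingers measure 117 mm over their backs; the gripper's body (75 mm by 190 mm) begins 51 mm behind the grasp point.
Start: joints at [-1.065, 0.385, 0.008, 0, -1.194, -0.259], TCP at [0.153, -0.606, 0.248] pointing down, gripper open.
Joint ranges: [-3.14, 3.14], [-1.21, 2.06], [-1.07, 1.41], [-3.16, 2.05], [-2.99, -0.16], [-3.1, 3.1]. Speed limits (rad/s): [2.79, 2.79, 3.14, 3.14, 3.14, 3.14].

### API

Orientations are given as a unit quaternion [x, y, z, w].
In Python, from plant import get_state, vision, bot gives the robot as it stands.
- The arm moves only by the tool play_rows, never from a script. Its argument "series" is a list of rows, each an object of numbers: "x", "y", "z": the shift along the tool's x, y, z in m; "rx", "ry", "rz": the turn, a rotation vector about the tool's x, y, z in rad; "jaw": the finger opening in m, from 0 to 0.087. In form: [{"x": .., "y": .., "z": .., "rx": .., "ry": .., "rz": .., "jaw": ..}, ...]. A call has 1 to 12 rows; each row shifts and turns the commanded pose from where the row before left it, along the tool's axes as they then stand; what a row does not reach is not made up. A row lasts 1/12 s, in which the tool goes at most 41.7 mm and 7.16 degrees, less where a joint would pass 70% of its speed; a pose out of reach is approached as far as the arm can. A call with a gripper value outside its range is refused whole. The fingers move at their own pace and stop on an object; "newtons" is the grip in N (left out, the last holds). Time passes only in rows, so rows that do not move let the fingers close. It gives the time, the measured TCP pose, the force and the opening at its end, in the units of the state.
- get_state(): the state, without advancing time (a new reading comes with each control period).
- vision.get_image(name): name is "scene" or "top" or "wrist"; returns (picture, depth): 480x640x3 uint8, red, green, blue; 480x640 float32, m along the optical axis (not along the pixel's ray), 0 where there is no reading.
- vision.camera_params(name): a dict with "mtx" (3x3 intrinsics, pixels), "xyz" and "orientation" of the camera in the world. Camera axes: x right, y down, z forward; pixel columns grow to the right and rows downward; lengths in m; the calibration is good to about 2 mm. A picture is of the moment at which its call begins: read the wrist's pose just before it. camera_params takes no time and is no camera call; for the wrist camera it gives the pose at the moment of the call.
- bot.sign_off(): hands the job in, once; it reports no verdict.
Trained networks look in the newest picture that a camera, given by its name, has taken for a name from the list of things; names that differ only in an ending like _2 or _b are one class to them, and where a whole thing is asked for, a point or a joint stands for the part that bears it (a point fixed in the world has none). Each returns a list of dicts, best first, with "conf" (0 to 1); they miss things now and then, are a little off and sometimes report something else, mostly with a low value. They report only what shows in the picture. A call takes as long as a camera call. They do not tell look-alikes from the thing itself.
- vision.recognise(camera, query): "at" ([x, y, z] in m, in the coordinates of the camera as it stood for that picture, good to about 4 mm: the middle of the surface that is visible of it).
- vision.silhouettes(camera, query): "mask" (480x640 bool, what is visible of it).
- vision.spot_point(camera, query): "at" ([x, y, z] in m, in the coordinates of the camera as it stood for that picture, good to about 4 mm: a listed point, or the origin of a listed thing).
The state is a dict: "t": time; "joint_pos": joint angles; "qd": joint speeds; "joint_torque": joint torques, N m; "ee_pos": TCP position; "tool_rot": TCP orientation; "wrist_force": force on the tool from outside, world axes, zero at the start; "moment": the same for the moment, N m; "gripper_width": finger opening in m.
Only numpy, scipy, OpenCV 4.12 (cv2) and the standard library are available. Lean on these libraries where they do the work, as an engineer would, in place of code of your own. Each camera call takes 0.05 s, during which the arm holds its last target.

## Working session

There is one attempt and no reset: what is moved stays moved. The work goes in short steps, Python scripts to look and compute and a tool call to move; the robot and the scene stay as the last step left them, time stands still between calls to the robot, and variables do not carry over. Pictures are saved under pics/ and viewed, and the job is handed in when it is done.

Besides the shell and the picture viewer there is one more tool, called after "Request:" as name(argument=value, ...) on one line, values as JSON. play_rows: Moves the arm, as the interface text tells. Its arguments: {"type":"object","properties":{"series":{"type":"array","items":{"type":"object","properties":{"x":{"type":"number"},"y":{"type":"number"},"z":{"type":"number"},"rx":{"type":"number"},"ry":{"type":"number"},"rz":{"type":"number"},"jaw":{"type":"number"}}}},"newtons":{"type":"number"}},"required":["series"]}

```bash
mkdir -p pics; ls; python3 - <<'E'
from plant import get_state, vision, bot
import cv2,numpy as np
print(get_state())
for n in ("scene","top"):
    im,d=vision.get_image(n); cv2.imwrite(f"pics/{n}0.png",im[:,:,::-1]); np.savez(f"/tmp/{n}0.npz",im=im,d=d)
    print(n,vision.camera_params(n))
for q in ("sole_large","sole_small","block_large","block_small","lift_large","lift_small"):
    K=vision.camera_params("top")
    print(q,[(round(r['conf'],2),np.round(r['at'],3)) for r in vision.recognise("top",q)])
E
```

```text
pics
{'t': 0.0, 'joint_pos': array([-1.06541711e+00,  3.85560506e-01,  6.64822176e-03, -5.14452747e-04,
       -1.19399444e+00, -2.58635462e-01]), 'qd': array([-0.00150449, -0.00100423, -0.0007368 ,  0.00145546, -0.00069146,
       -0.00101537]), 'joint_torque': array([-5.52002075e-04, -3.90672112e+01,  1.87398559e+01,  4.21966508e+00,
        1.09457213e-02, -1.93088026e-04]), 'ee_pos': array([ 0.15257065, -0.60553498,  0.24646363]), 'tool_rot': array([ 6.14790829e-01,  7.88689461e-01,  6.34097915e-04, -8.76654406e-04]), 'wrist_force': array([-0.5778298 , -0.06300356,  0.79385171]), 'moment': array([ 0.00945614, -0.00021615, -0.01465613]), 'gripper_width': 0.0870534397941319}
scene {'mtx': array([[478.59023378,   0.        , 327.6844281 ],
       [  0.        , 478.59023378, 237.90598278],
       [  0.        ,   0.        ,   1.        ]]), 'xyz': array([ 0.95671806, -0.56626994,  0.84956131]), 'orientation': array([ 0.88139514,  0.33922107, -0.11070878, -0.30954038])}
top {'mtx': array([[472.64615582,   0.        , 315.68280113],
       [  0.        , 472.64615582, 239.76759626],
       [  0.        ,   0.        ,   1.        ]]), 'xyz': array([ 0.45549395, -0.08826007,  0.99011167]), 'orientation': array([-0.70259732,  0.70982397, -0.04143121,  0.02811387])}
sole_large [(0.73, array([-0.206, -0.041,  0.988]))]
sole_small [(0.76, array([ 0.023, -0.092,  1.   ]))]
block_large [(0.92, array([0.09 , 0.093, 0.96 ])), (0.88, array([0.396, 0.097, 0.968])), (0.71, array([ 0.205, -0.066,  0.981])), (0.61, array([ 0.39 , -0.122,  0.99 ]))]
block_small [(0.61, array([0.215, 0.094, 0.966]))]
lift_large [(0.83, array([-0.406, -0.039,  0.98 ]))]
lift_small [(0.65, array([-0.415,  0.111,  0.966]))]
```

View pics/top0.png

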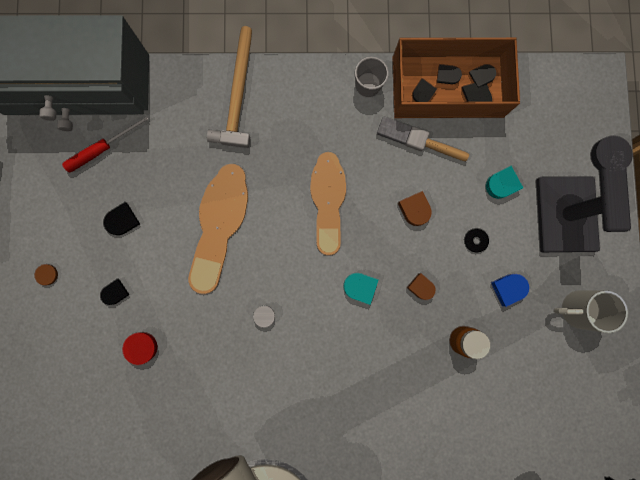

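View pics/scene0.png

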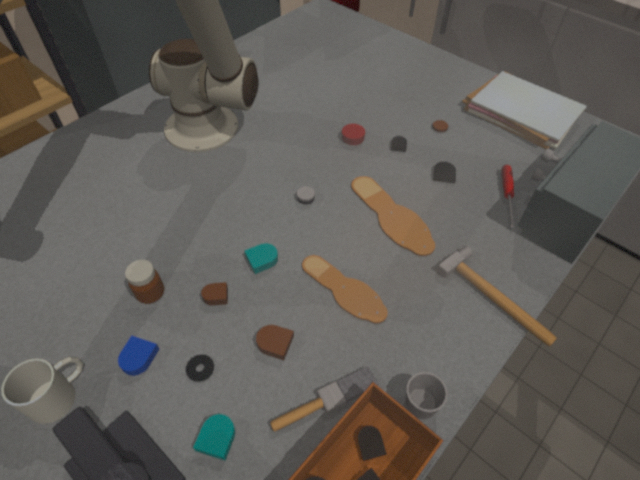

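```bash
cat > h.py <<'E'
import numpy as np, cv2
from scipy.spatial.transform import Rotation as R
from scipy.optimize import minimize
from plant import get_state, vision, bot
DIM={'L':(.064,.054),'S':(.050,.040)}
def dshape(s):
    l,w=DIM[s]; r=w/2; a=np.linspace(np.pi/2,3*np.pi/2,25)
    cx=-l/2+r
    return np.vstack([np.c_[cx+r*np.cos(a),r*np.sin(a)],[[l/2,-r],[l/2,r]]])
def proj(P,cp):
    c=R.from_quat(cp['orientation']).inv().apply(P-cp['xyz']); uv=c@np.asarray(cp['mtx']).T
    return uv[:,:2]/uv[:,2:]
def ray(u,v,z,cp):
    d=R.from_quat(cp['orientation']).apply(np.linalg.inv(cp['mtx'])@[u,v,1.]); return cp['xyz']+d*(z-cp['xyz'][2])/d[2]
def poly(p,s,z0,z1,cp):
    D=dshape(s);c,sn=np.cos(p[2]),np.sin(p[2])
    W=D@np.array([[c,sn],[-sn,c]])+p[:2]
    P=np.vstack([np.c_[W,np.full(len(W),z)] for z in ((z0,z1) if z1>z0 else (z0,))])
    return cv2.convexHull(proj(P,cp).astype(np.float32))
def fit(mask,s,z0,z1,cp,yaws):
    # mask bool; silhouette IoU fit, supersampled x4 on crop
    ys,xs=np.nonzero(mask);x0,y0=xs.min()-12,ys.min()-12;x1,y1=xs.max()+12,ys.max()+12
    x0=max(x0,0);y0=max(y0,0)
    m=cv2.resize(mask[y0:y1,x0:x1].astype(np.float32),None,fx=4,fy=4,interpolation=cv2.INTER_LINEAR)
    c0=ray(xs.mean(),ys.mean(),(z0+z1)/2,cp)
    def cost(q):
        p=[q[0]/100,q[1]/100,q[2]]
        h=((poly(p,s,z0,z1,cp).reshape(-1,2)-[x0,y0]+.5)*4-.5)
        im=np.zeros(m.shape,np.uint8);cv2.fillConvexPoly(im,np.round(h*16).astype(np.int32),1,shift=4)
        return 1-np.minimum(im,m).sum()/np.maximum(im,m).sum()
    best=None
    for y in yaws:
        r=minimize(cost,[c0[0]*100,c0[1]*100,y],method='Nelder-Mead',options=dict(initial_simplex=[[c0[0]*100+a,c0[1]*100+b,y+c] for a,b,c in((0,0,0),(.6,0,0),(0,.6,0),(0,0,.3))],xatol=1e-3,fatol=1e-5))
        if best is None or r.fun<best.fun: best=r
    return np.array([best.x[0]/100,best.x[1]/100,best.x[2]]),1-best.fun
def hsv(im): return cv2.cvtColor(im,cv2.COLOR_RGB2HSV)
def comp(m,near):
    n,l,st,c=cv2.connectedComponentsWithStats(m.astype(np.uint8)); i=1+np.argmin(np.linalg.norm(c[1:]-near,axis=1)*1+ (st[1:,4]<40)*1e3); return l==i
E
python3 - <<'E'
from h import *
f=np.load('/tmp/top0.npz');im=f['im']; cp=vision.camera_params('top')
H=hsv(im)
for p in ((415,209),(421,287),(121,219),(114,292),(204,275),(328,241),(218,215),(328,185),(300,270),(110,330)): print(p,im[p[1],p[0]],H[p[1],p[0]])
def crop(x,y,w,h,k): return cv2.resize(im[y:y+h,x:x+w],None,fx=k,fy=k,interpolation=cv2.INTER_NEAREST)
a=crop(380,160,100,150,4);b=crop(80,180,100,150,4)
cv2.imwrite('pics/crop0.png',np.hstack([a,b])[:,:,::-1])
cv2.imwrite('pics/crop1.png',crop(170,140,200,150,4)[:,:,::-1])
E
```

```text
(415, 209) [106  61  32] [ 12 178 106]
(421, 287) [100  57  30] [ 12 179 100]
(121, 219) [14 12 12] [ 0 36 14]
(114, 292) [12 11 11] [ 0 21 12]
(204, 275) [168 149 106] [ 21  94 168]
(328, 241) [169 153 109] [ 22  91 169]
(218, 215) [168 120  74] [ 15 143 168]
(328, 185) [167 121  75] [ 15 140 167]
(300, 270) [122 119 115] [ 17  15 122]
(110, 330) [113 112 106] [ 26  16 113]
```

View pics/crop0.png

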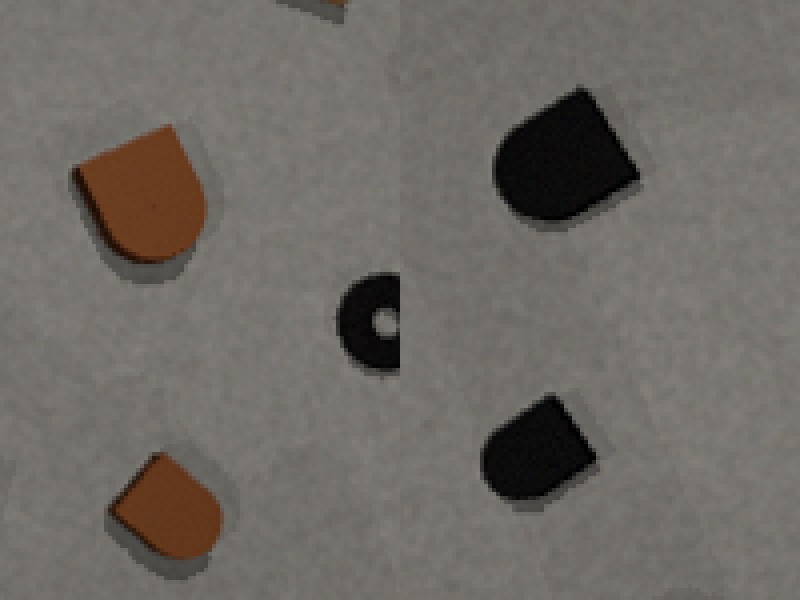

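View pics/crop1.png

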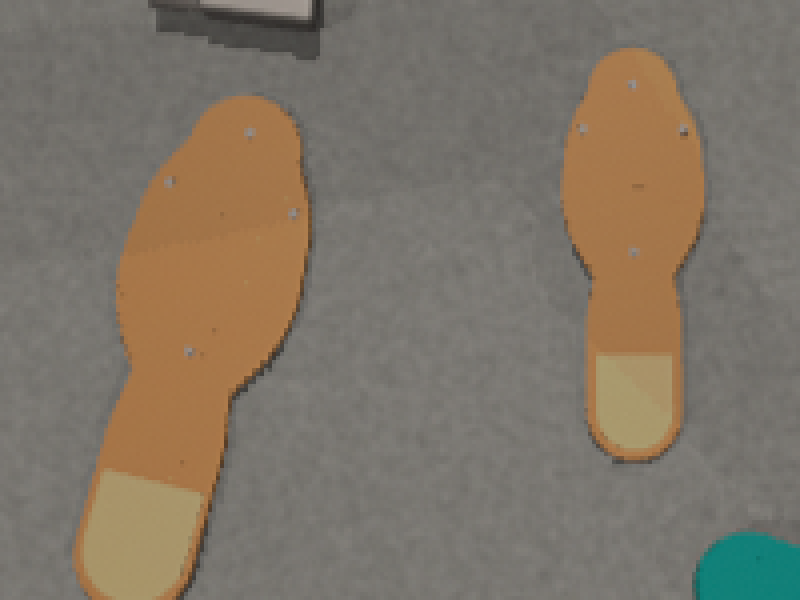

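The candidates are as follows.
- **Blocks:** brown D at (415,209) is block_large and brown D at (421,287) is block_small.
- **Top pieces:** black D at (121,219) is lift_large and black D at (114,292) is lift_small.
- **Seats:** the pale patches are at (204,275) for the large sole and (328,241) for the small one.
- **Left alone:** the turquoise and blue look-alikes at (360,288), (504,183) and (511,290), and the dark pieces in the tray.

The enlarged crop confirms colour and relative size.

```bash
python3 - <<'E'
from h import *
f=np.load('/tmp/top0.npz');im=f['im']; cp=vision.camera_params('top')
H=hsv(im).astype(int);h,s,v=H[...,0],H[...,1],H[...,2]
brown=(s>100)&(v>15)&(v<135)&(h<20)
black=(v<38)
pale=(h>=18)&(h<30)&(s>70)&(s<118)&(v>120)
Y=np.deg2rad([-70,-40,-10,20,50,75]); out={}
for n,m,c,sz,z0,z1 in (('block_large',brown,(415,209),'L',0,.022),('block_small',brown,(421,287),'S',0,.022),('lift_large',black,(121,219),'L',0,.012),('lift_small',black,(114,292),'S',0,.012),('seat_large',pale,(204,275),'L',.006,.006),('seat_small',pale,(328,241),'S',.006,.006)):
    mk=comp(m,c); mk=cv2.morphologyEx(mk.astype(np.uint8),cv2.MORPH_CLOSE,np.ones((3,3)))>0
    p,iou=fit(mk,sz,z0,z1,cp,Y if 'seat' not in n else [-.3,0,.3]); out[n]=p
    q,i2=fit(mk,'S' if sz=='L' else 'L',z0,z1,cp,[p[2]])
    print(n,mk.sum(),np.round(p,4),'deg',round(np.degrees(p[2]),1),'iou',round(iou,3),'othersize',round(i2,3))
    cv2.polylines(im,[np.round(poly(p,sz,z0,z1,cp)).astype(int)],True,(0,255,0))
np.save('pose0.npy',out,allow_pickle=True)
# soles axis check
tan=(h>=9)&(h<30)&(s>70)&(v>110)
for n,c in (('L',(218,225)),('S',(328,200))):
    ys,xs=np.nonzero(comp(tan,c)); P=np.array([ray(x,y,.006,cp)[:2] for x,y in zip(xs,ys)])
    w,V=np.linalg.eigh(np.cov(P.T)); a=V[:,1]*np.sign(V[0,1]); pr=(P-P.mean(0))@a; print(n,'axis deg',np.degrees(np.arctan2(a[1],a[0])),'len',np.ptp(pr))
cv2.imwrite('pics/fit0.png',im[:,:,::-1])
E
```

```text
block_large 773 [ 0.6125 -0.3194  0.4171] deg 23.9 iou 0.942 othersize 0.642
block_small 473 [ 0.4497 -0.3274  0.8281] deg 47.4 iou 0.925 othersize 0.576
lift_large 762 [ 0.596   0.3017 -0.9924] deg -56.9 iou 0.93 othersize 0.651
lift_small 467 [ 0.4455  0.3102 -0.9629] deg -55.2 iou 0.91 othersize 0.561
seat_large 730 [ 0.4818  0.1247 -0.2456] deg -14.1 iou 0.949 othersize 0.604
seat_small 407 [ 0.5516 -0.1335 -0.0088] deg -0.5 iou 0.942 othersize 0.563
L axis deg -14.751410848867407 len 0.28043384545551175
S axis deg -0.38135827091001084 len 0.21797645978882807
```

View pics/fit0.png

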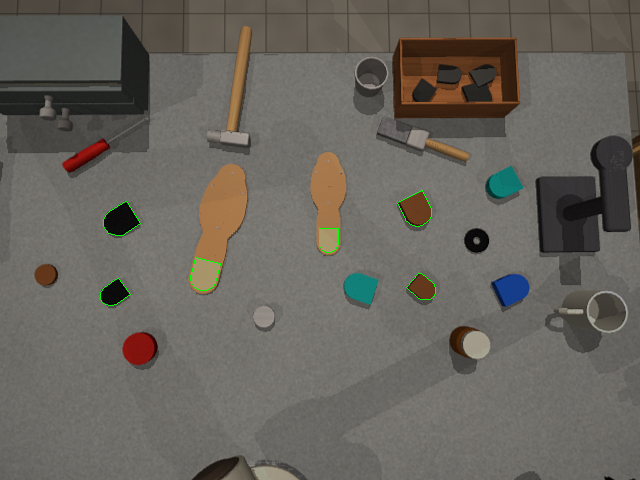

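```bash
cat >> h.py <<'E'
PO=np.load('pose0.npy',allow_pickle=True).item() if __import__('os').path.exists('pose0.npy') else {}
def plan(x,y,z,yaw):
    """tool x along world yaw, tool down; prints turn (tool frame) then shift in the turned frame"""
    s=get_state(); Rc=R.from_quat(s['tool_rot']); c,n=np.cos(yaw),np.sin(yaw)
    Rt=R.from_matrix(np.array([[c,n,0],[n,-c,0],[0,0,-1]]).T)
    rv=(Rc.inv()*Rt).as_rotvec(); d=Rt.inv().apply(np.array([x,y,z])-s['ee_pos'])
    print('t',round(s['t'],2),'tcp',np.round(s['ee_pos'],4),'turn',np.round(rv,4),'n',round(np.linalg.norm(rv)/.125,1),'| shift',np.round(d,4),'n',round(np.linalg.norm(d)/.0417,1),'| F',np.round(s['wrist_force'],1),'w',round(s['gripper_width'],4))
def over(p,gx,z): 
    plan(p[0]+gx*np.cos(p[2]),p[1]+gx*np.sin(p[2]),z,p[2]+np.pi/2)
E
python3 - <<'E'
from h import *
over(PO['block_small'],.01,.12)
E
```

```text
t 0.4 tcp [ 0.1527 -0.606   0.2474] turn [ 1.000e-04 -3.000e-04 -5.813e-01] n 4.7 | shift [-0.0304  0.4161  0.1274] n 10.5 | F [-0.8  0.1  0.3] w 0.0871
```

Request:
play_rows(series=[{"rz": -0.1163}, {"rz": -0.1163}, {"rz": -0.1163}, {"rz": -0.1163}, {"rz": -0.1163}])

```text
schema error: expected keys x, y, z, rx, ry, rz, jaw
```

Request:
play_rows(series=[{"x": -0.0025, "y": 0.0347, "z": 0.0106}, {"x": -0.0025, "y": 0.0347, "z": 0.0106}, {"x": -0.0025, "y": 0.0347, "z": 0.0106}, {"x": -0.0025, "y": 0.0347, "z": 0.0106}, {"x": -0.0025, "y": 0.0347, "z": 0.0106}, {"x": -0.0025, "y": 0.0347, "z": 0.0106}, {"x": -0.0025, "y": 0.0347, "z": 0.0106}, {"x": -0.0025, "y": 0.0347, "z": 0.0106}, {"x": -0.0025, "y": 0.0347, "z": 0.0106}, {"x": -0.0025, "y": 0.0347, "z": 0.0106}, {"x": -0.0025, "y": 0.0347, "z": 0.0106}, {"x": -0.0025, "y": 0.0347, "z": 0.0106}])

```text
schema error: expected keys x, y, z, rx, ry, rz, jaw
```

```bash
python3 - <<'E'
from h import *
over(PO['block_small'],.01,.12)
im,d=vision.get_image('wrist');cv2.imwrite('pics/w1.png',im[:,:,::-1]); cp=vision.camera_params('wrist')
im=im.copy()
H=hsv(im).astype(int);h,s,v=H[...,0],H[...,1],H[...,2]
brown=(s>100)&(v>15)&(v<135)&(h<20)
p=PO['block_small']
uv=proj(np.array([[p[0],p[1],.022]]),cp)[0]; print(uv)
cv2.polylines(im,[np.round(poly(p,'S',0,.022,cp)).astype(int)],True,(0,255,0))
cv2.imwrite('pics/w1.png',im[:,:,::-1])
q,i=fit(cv2.morphologyEx(comp(brown,uv).astype(np.uint8),cv2.MORPH_CLOSE,np.ones((5,5)))>0,'S',0,.022,cp,[p[2]]);print(p,q,i)
E
```

```text
t 0.4 tcp [ 0.1527 -0.606   0.2474] turn [ 1.000e-04 -3.000e-04 -5.813e-01] n 4.7 | shift [-0.0304  0.4161  0.1274] n 10.5 | F [-0.8  0.1  0.3] w 0.0871
[496.11498125 522.18640199]
[ 0.44972472 -0.32738129  0.82811003] [ 0.34235716 -0.41515335  0.58031617] 0.5541316866874695
```

View pics/w1.png

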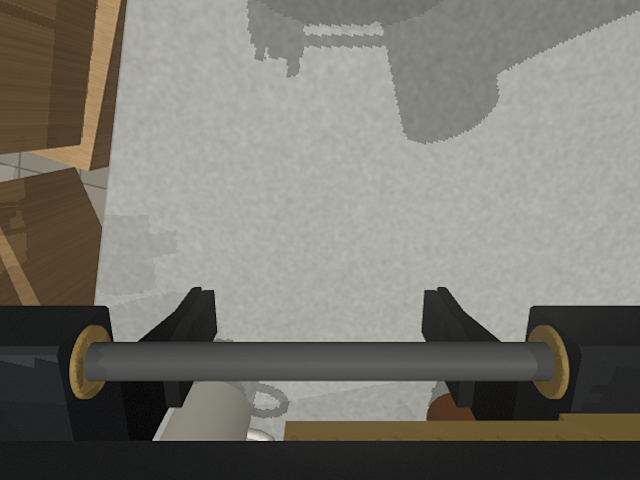

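All seven keys are needed. The bottle stands on the straight path, so I'll travel high and then descend.

Request:
play_rows(series=[{"x": 0, "y": 0, "z": 0, "rx": 0, "ry": 0, "rz": -0.1163, "jaw": 0.087}, {"x": 0, "y": 0, "z": 0, "rx": 0, "ry": 0, "rz": -0.1163, "jaw": 0.087}, {"x": 0, "y": 0, "z": 0, "rx": 0, "ry": 0, "rz": -0.1163, "jaw": 0.087}, {"x": 0, "y": 0, "z": 0, "rx": 0, "ry": 0, "rz": -0.1163, "jaw": 0.087}, {"x": 0, "y": 0, "z": 0, "rx": 0, "ry": 0, "rz": -0.1163, "jaw": 0.087}])

```text
t: 0.87
ee_pos: [0.1527, -0.606, 0.2476]
tool_rot: [0.36, 0.933, 0.0, 0.0]
wrist_force: [-0.8, 0.2, -0.3]
gripper_width: 0.087
```

Request:
play_rows(series=[{"x": -0.0025, "y": 0.0347, "z": 0, "rx": 0, "ry": 0, "rz": 0, "jaw": 0.087}, {"x": -0.0025, "y": 0.0347, "z": 0, "rx": 0, "ry": 0, "rz": 0, "jaw": 0.087}, {"x": -0.0025, "y": 0.0347, "z": 0, "rx": 0, "ry": 0, "rz": 0, "jaw": 0.087}, {"x": -0.0025, "y": 0.0347, "z": 0, "rx": 0, "ry": 0, "rz": 0, "jaw": 0.087}, {"x": -0.0025, "y": 0.0347, "z": 0, "rx": 0, "ry": 0, "rz": 0, "jaw": 0.087}, {"x": -0.0025, "y": 0.0347, "z": 0, "rx": 0, "ry": 0, "rz": 0, "jaw": 0.087}, {"x": -0.0025, "y": 0.0347, "z": 0, "rx": 0, "ry": 0, "rz": 0, "jaw": 0.087}, {"x": -0.0025, "y": 0.0347, "z": 0, "rx": 0, "ry": 0, "rz": 0, "jaw": 0.087}, {"x": -0.0025, "y": 0.0347, "z": 0, "rx": 0, "ry": 0, "rz": 0, "jaw": 0.087}, {"x": -0.0025, "y": 0.0347, "z": 0, "rx": 0, "ry": 0, "rz": 0, "jaw": 0.087}, {"x": -0.0025, "y": 0.0347, "z": 0, "rx": 0, "ry": 0, "rz": 0, "jaw": 0.087}, {"x": -0.0025, "y": 0.0347, "z": 0, "rx": 0, "ry": 0, "rz": 0, "jaw": 0.087}])

```text
t: 1.87
ee_pos: [0.4574, -0.3181, 0.2479]
tool_rot: [0.363, 0.932, 0.0, 0.0]
wrist_force: [0.4, -0.4, 0.9]
gripper_width: 0.087
```

```bash
python3 - <<'E'
from h import *
over(PO['block_small'],.01,.12)
cp=vision.camera_params('wrist');im,d=vision.get_image('wrist')
im=im.copy()
H=hsv(im).astype(int);h,s,v=H[...,0],H[...,1],H[...,2]
p=PO['block_small']
uv=proj(np.array([[p[0],p[1],.022]]),cp)[0]; print(uv,im[int(uv[1])%480,int(uv[0])%640])
cv2.polylines(im,[np.round(poly(p,'S',0,.022,cp)).astype(int)],True,(0,255,0))
cv2.imwrite('pics/w2.png',im[:,:,::-1])
E
```

```text
t 1.87 tcp [ 0.4574 -0.3181  0.2479] turn [0.0002 0.0005 0.0004] n 0.0 | shift [-0.0006 -0.002   0.1279] n 3.1 | F [ 0.4 -0.4  0.9] w 0.087
[318.94422111 196.1643266 ] [164 118  83]
```

View pics/w2.png

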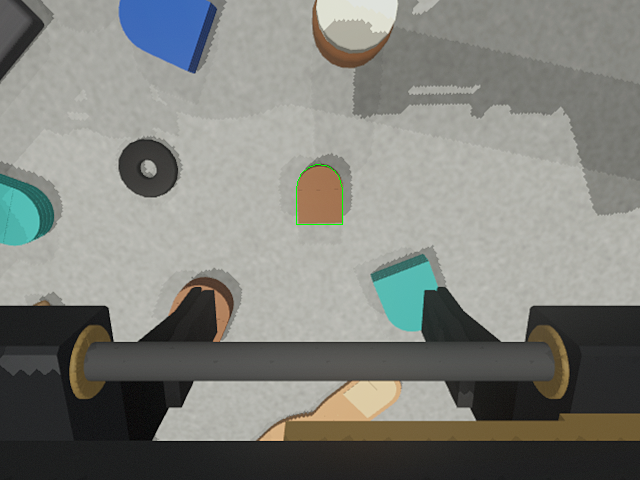

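The wrist view shows the small brown block at (319,196), exactly inside the predicted outline. Next I descend and grip.

Request:
play_rows(series=[{"x": -0.0006, "y": -0.002, "z": 0.035, "rx": 0, "ry": 0, "rz": 0, "jaw": 0.087}, {"x": 0, "y": 0, "z": 0.038, "rx": 0, "ry": 0, "rz": 0, "jaw": 0.087}, {"x": 0, "y": 0, "z": 0.038, "rx": 0, "ry": 0, "rz": 0, "jaw": 0.087}, {"x": 0, "y": 0, "z": 0.038, "rx": 0, "ry": 0, "rz": 0, "jaw": 0.087}, {"x": 0, "y": 0, "z": 0.033, "rx": 0, "ry": 0, "rz": 0, "jaw": 0.087}, {"x": 0, "y": 0, "z": 0.02, "rx": 0, "ry": 0, "rz": 0, "jaw": 0.087}, {"x": 0, "y": 0, "z": 0.016, "rx": 0, "ry": 0, "rz": 0, "jaw": 0.087}, {"x": 0, "y": 0, "z": 0, "rx": 0, "ry": 0, "rz": 0, "jaw": 0.06}, {"x": 0, "y": 0, "z": 0, "rx": 0, "ry": 0, "rz": 0, "jaw": 0.03}, {"x": 0, "y": 0, "z": 0, "rx": 0, "ry": 0, "rz": 0, "jaw": 0.03}, {"x": 0, "y": 0, "z": 0, "rx": 0, "ry": 0, "rz": 0, "jaw": 0.03}, {"x": 0, "y": 0, "z": 0, "rx": 0, "ry": 0, "rz": 0, "jaw": 0.03}], newtons=20)

```text
t: 2.92
ee_pos: [0.4558, -0.3215, 0.0303]
tool_rot: [0.363, 0.932, 0.0, 0.001]
wrist_force: [-0.3, -0.8, 0.7]
gripper_width: 0.0617
```

Request:
play_rows(series=[{"x": 0, "y": 0, "z": 0, "rx": 0, "ry": 0, "rz": 0, "jaw": 0.03}, {"x": 0, "y": 0, "z": 0, "rx": 0, "ry": 0, "rz": 0, "jaw": 0.03}, {"x": 0, "y": 0, "z": 0, "rx": 0, "ry": 0, "rz": 0, "jaw": 0.03}])

```text
t: 3.17
ee_pos: [0.4555, -0.3214, 0.0299]
tool_rot: [0.363, 0.932, 0.0, 0.0]
wrist_force: [-0.6, 0.9, -0.0]
gripper_width: 0.0422
```

Request:
play_rows(series=[{"x": 0, "y": 0, "z": 0, "rx": 0, "ry": 0, "rz": 0, "jaw": 0.03}, {"x": 0, "y": 0, "z": 0, "rx": 0, "ry": 0, "rz": 0, "jaw": 0.03}, {"x": 0, "y": 0, "z": -0.015, "rx": 0, "ry": 0, "rz": 0, "jaw": 0.03}, {"x": 0, "y": 0, "z": -0.03, "rx": 0, "ry": 0, "rz": 0, "jaw": 0.03}, {"x": 0, "y": 0, "z": -0.035, "rx": 0, "ry": 0, "rz": 0, "jaw": 0.03}, {"x": 0, "y": 0, "z": 0, "rx": 0, "ry": 0, "rz": 0, "jaw": 0.03}])

```text
t: 3.67
ee_pos: [0.4594, -0.3234, 0.116]
tool_rot: [0.362, 0.932, -0.001, 0.006]
wrist_force: [1.3, -0.1, -0.3]
gripper_width: 0.0401
```

```bash
python3 - <<'E'
from h import *
over(PO['seat_small'],.01,.08)
E
```

```text
t 3.67 tcp [ 0.4594 -0.3234  0.116 ] turn [0.0083 0.0105 0.839 ] n 6.7 | shift [0.1907 0.1006 0.036 ] n 5.2 | F [ 1.3 -0.1 -0.3] w 0.0401
```

Request:
play_rows(series=[{"x": 0, "y": 0, "z": 0, "rx": 0, "ry": 0, "rz": 0.12, "jaw": 0.03}, {"x": 0, "y": 0, "z": 0, "rx": 0, "ry": 0, "rz": 0.12, "jaw": 0.03}, {"x": 0, "y": 0, "z": 0, "rx": 0, "ry": 0, "rz": 0.12, "jaw": 0.03}, {"x": 0, "y": 0, "z": 0, "rx": 0, "ry": 0, "rz": 0.12, "jaw": 0.03}, {"x": 0, "y": 0, "z": 0, "rx": 0, "ry": 0, "rz": 0.12, "jaw": 0.03}, {"x": 0, "y": 0, "z": 0, "rx": 0, "ry": 0, "rz": 0.12, "jaw": 0.03}, {"x": 0, "y": 0, "z": 0, "rx": 0, "ry": 0, "rz": 0.119, "jaw": 0.03}, {"x": 0, "y": 0, "z": 0, "rx": 0, "ry": 0, "rz": 0, "jaw": 0.03}])

```text
t: 4.33
ee_pos: [0.4553, -0.3213, 0.1092]
tool_rot: [0.712, 0.703, 0.0, -0.0]
wrist_force: [0.7, -0.1, -0.7]
gripper_width: 0.0398
```

```bash
python3 - <<'E'
from h import *
over(PO['seat_small'],.01,.08)
E
```

```text
t 4.33 tcp [ 0.4553 -0.3213  0.1092] turn [-0.0001 -0.0002 -0.0041] n 0.0 | shift [0.1887 0.1046 0.0292] n 5.2 | F [ 0.7 -0.1 -0.7] w 0.0398
```

Request:
play_rows(series=[{"x": 0.0314, "y": 0.0174, "z": 0, "rx": 0, "ry": 0, "rz": 0, "jaw": 0.03}, {"x": 0.0314, "y": 0.0174, "z": 0, "rx": 0, "ry": 0, "rz": 0, "jaw": 0.03}, {"x": 0.0314, "y": 0.0174, "z": 0, "rx": 0, "ry": 0, "rz": 0, "jaw": 0.03}, {"x": 0.0314, "y": 0.0174, "z": 0, "rx": 0, "ry": 0, "rz": 0, "jaw": 0.03}, {"x": 0.0314, "y": 0.0174, "z": 0, "rx": 0, "ry": 0, "rz": 0, "jaw": 0.03}, {"x": 0.0314, "y": 0.0174, "z": 0, "rx": 0, "ry": 0, "rz": -0.004, "jaw": 0.03}, {"x": 0, "y": 0, "z": 0.02, "rx": 0, "ry": 0, "rz": 0, "jaw": 0.03}, {"x": 0, "y": 0, "z": 0.009, "rx": 0, "ry": 0, "rz": 0, "jaw": 0.03}, {"x": 0, "y": 0, "z": 0, "rx": 0, "ry": 0, "rz": 0, "jaw": 0.03}, {"x": 0, "y": 0, "z": 0, "rx": 0, "ry": 0, "rz": 0, "jaw": 0.03}])

```text
t: 5.17
ee_pos: [0.5607, -0.1348, 0.0797]
tool_rot: [0.709, 0.705, -0.001, -0.001]
wrist_force: [0.2, -0.7, 0.0]
gripper_width: 0.04
```

```bash
python3 - <<'E'
from h import *
over(PO['seat_small'],.01,.0362)
cp=vision.camera_params('wrist');im,d=vision.get_image('wrist')
cv2.imwrite('pics/w3.png',im[:,:,::-1])
E
```

```text
t 5.17 tcp [ 0.5607 -0.1348  0.0797] turn [-0.0027  0.0002  0.0025] n 0.0 | shift [0.0013 0.0009 0.0435] n 1.0 | F [ 0.2 -0.7  0. ] w 0.04
```

View pics/w3.png

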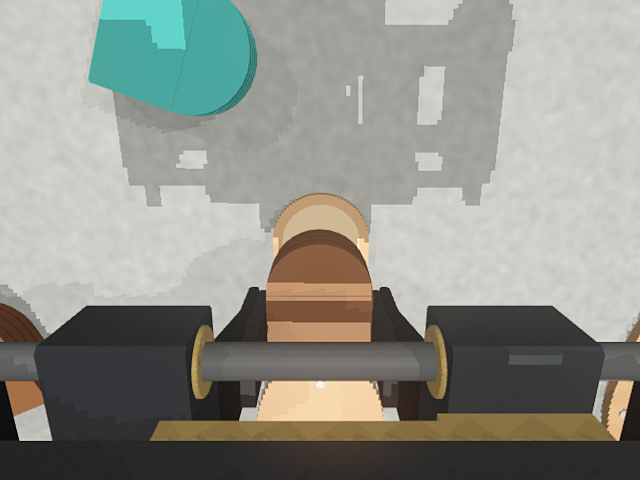

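The held block is centred over the pale seat at (320,220). I'll lower and release.

Request:
play_rows(series=[{"x": 0.0012, "y": 0.0009, "z": 0.02, "rx": 0, "ry": 0, "rz": 0, "jaw": 0.03}, {"x": 0, "y": 0, "z": 0.015, "rx": 0, "ry": 0, "rz": 0, "jaw": 0.03}, {"x": 0, "y": 0, "z": 0.008, "rx": 0, "ry": 0, "rz": 0, "jaw": 0.03}, {"x": 0, "y": 0, "z": 0, "rx": 0, "ry": 0, "rz": 0, "jaw": 0.03}, {"x": 0, "y": 0, "z": 0, "rx": 0, "ry": 0, "rz": 0, "jaw": 0.03}])

```text
t: 5.63
ee_pos: [0.5629, -0.1336, 0.0381]
tool_rot: [0.71, 0.705, 0.0, 0.0]
wrist_force: [-0.7, 0.1, -0.3]
gripper_width: 0.0398
```

Request:
play_rows(series=[{"x": 0, "y": 0, "z": 0, "rx": 0, "ry": 0, "rz": 0, "jaw": 0.05}, {"x": 0, "y": 0, "z": 0, "rx": 0, "ry": 0, "rz": 0, "jaw": 0.06}, {"x": 0, "y": 0, "z": 0, "rx": 0, "ry": 0, "rz": 0, "jaw": 0.07}, {"x": 0, "y": 0, "z": -0.01, "rx": 0, "ry": 0, "rz": 0, "jaw": 0.087}, {"x": 0, "y": 0, "z": -0.03, "rx": 0, "ry": 0, "rz": 0, "jaw": 0.087}, {"x": 0, "y": 0, "z": -0.04, "rx": 0, "ry": 0, "rz": 0, "jaw": 0.087}, {"x": 0, "y": 0, "z": -0.03, "rx": 0, "ry": 0, "rz": 0, "jaw": 0.087}])

```text
t: 6.22
ee_pos: [0.5634, -0.1331, 0.151]
tool_rot: [0.709, 0.705, 0.001, 0.001]
wrist_force: [1.0, 0.1, -0.7]
gripper_width: 0.0787
```

```bash
python3 - <<'E'
from h import *
over(PO['block_large'],.013,.03)
E
```

```text
t 6.22 tcp [ 0.5634 -0.1331  0.151 ] turn [ 0.0022  0.0013 -0.423 ] n 3.4 | shift [-0.1902 -0.0175  0.121 ] n 5.4 | F [ 1.   0.1 -0.7] w 0.0787
```

Request:
play_rows(series=[{"x": 0, "y": 0, "z": 0, "rx": 0, "ry": 0, "rz": -0.1058, "jaw": 0.087}, {"x": 0, "y": 0, "z": 0, "rx": 0, "ry": 0, "rz": -0.1058, "jaw": 0.087}, {"x": 0, "y": 0, "z": 0, "rx": 0, "ry": 0, "rz": -0.1058, "jaw": 0.087}, {"x": 0, "y": 0, "z": 0, "rx": 0, "ry": 0, "rz": -0.1058, "jaw": 0.087}, {"x": -0.0317, "y": -0.0029, "z": 0, "rx": 0, "ry": 0, "rz": 0, "jaw": 0.087}, {"x": -0.0317, "y": -0.0029, "z": 0, "rx": 0, "ry": 0, "rz": 0, "jaw": 0.087}, {"x": -0.0317, "y": -0.0029, "z": 0, "rx": 0, "ry": 0, "rz": 0, "jaw": 0.087}, {"x": -0.0317, "y": -0.0029, "z": 0, "rx": 0, "ry": 0, "rz": 0, "jaw": 0.087}, {"x": -0.0317, "y": -0.0029, "z": 0, "rx": 0, "ry": 0, "rz": 0, "jaw": 0.087}, {"x": -0.0317, "y": -0.0029, "z": 0, "rx": 0, "ry": 0, "rz": 0, "jaw": 0.087}, {"x": 0, "y": 0, "z": 0, "rx": 0, "ry": 0, "rz": 0, "jaw": 0.087}, {"x": 0, "y": 0, "z": 0, "rx": 0, "ry": 0, "rz": 0, "jaw": 0.087}])

```text
t: 7.22
ee_pos: [0.6236, -0.3154, 0.1477]
tool_rot: [0.547, 0.837, 0.0, 0.0]
wrist_force: [-0.9, 0.5, -0.4]
gripper_width: 0.0866
```

```bash
python3 - <<'E'
from h import *
over(PO['block_large'],.013,.03)
cp=vision.camera_params('wrist');im,d=vision.get_image('wrist');im=im.copy()
cv2.polylines(im,[np.round(poly(PO['block_large'],'L',0,.022,cp)).astype(int)],True,(0,255,0))
cv2.imwrite('pics/w4.png',im[:,:,::-1])
cp=vision.camera_params('top');im,d=vision.get_image('top');im=im.copy()
cv2.polylines(im,[np.round(poly(PO['seat_small'],'S',0.006,.028,cp)).astype(int)],True,(0,255,0))
cv2.imwrite('pics/t4.png',cv2.resize(im[180:300,270:430,::-1],None,fx=5,fy=5,interpolation=cv2.INTER_NEAREST))
E
```

```text
t 7.22 tcp [ 0.6236 -0.3154  0.1477] turn [ 0.0001 -0.     -0.0032] n 0.0 | shift [0.0009 0.0013 0.1177] n 2.8 | F [-0.9  0.5 -0.4] w 0.0866
```

View pics/w4.png

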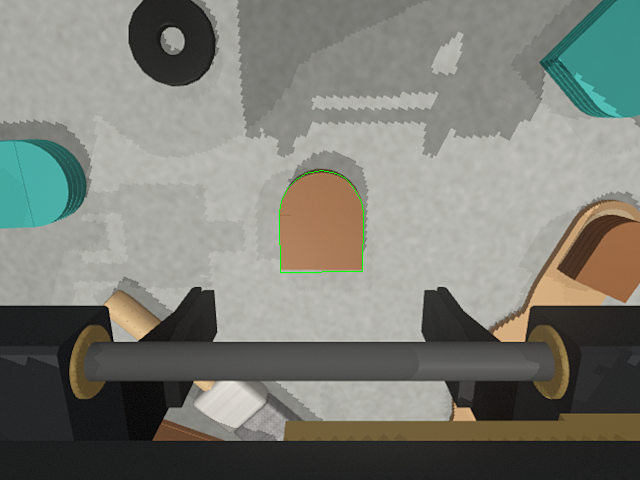

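View pics/t4.png

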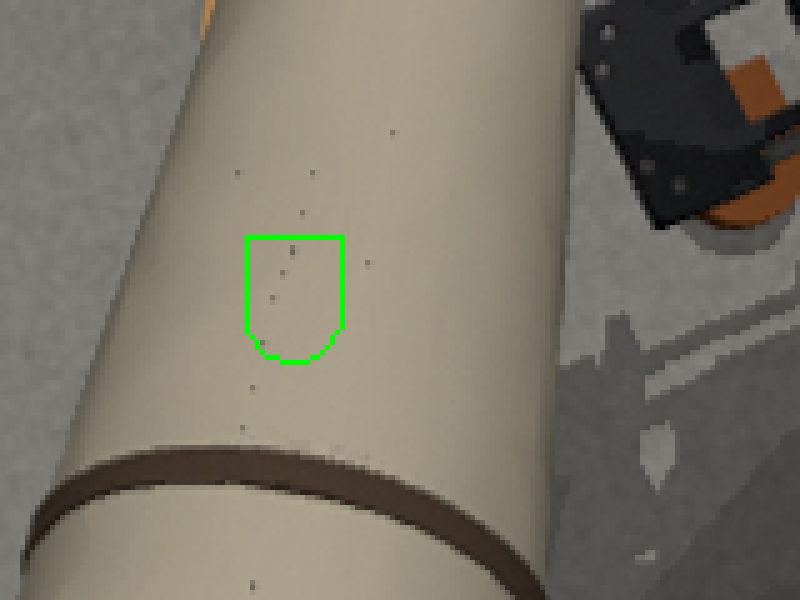

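The large block sits inside its outline in the wrist view, centred near (321,220). The arm hides the seat from the top camera. Now I grip.

Request:
play_rows(series=[{"x": 0.0009, "y": 0.0013, "z": 0.03, "rx": 0, "ry": 0, "rz": -0.003, "jaw": 0.087}, {"x": 0, "y": 0, "z": 0.035, "rx": 0, "ry": 0, "rz": 0, "jaw": 0.087}, {"x": 0, "y": 0, "z": 0.03, "rx": 0, "ry": 0, "rz": 0, "jaw": 0.087}, {"x": 0, "y": 0, "z": 0.022, "rx": 0, "ry": 0, "rz": 0, "jaw": 0.087}, {"x": 0, "y": 0, "z": 0, "rx": 0, "ry": 0, "rz": 0, "jaw": 0.045}, {"x": 0, "y": 0, "z": 0, "rx": 0, "ry": 0, "rz": 0, "jaw": 0.045}, {"x": 0, "y": 0, "z": 0, "rx": 0, "ry": 0, "rz": 0, "jaw": 0.045}, {"x": 0, "y": 0, "z": 0, "rx": 0, "ry": 0, "rz": 0, "jaw": 0.045}, {"x": 0, "y": 0, "z": 0, "rx": 0, "ry": 0, "rz": 0, "jaw": 0.045}, {"x": 0, "y": 0, "z": 0, "rx": 0, "ry": 0, "rz": 0, "jaw": 0.045}, {"x": 0, "y": 0, "z": 0, "rx": 0, "ry": 0, "rz": 0, "jaw": 0.045}, {"x": 0, "y": 0, "z": 0, "rx": 0, "ry": 0, "rz": 0, "jaw": 0.045}], newtons=25)

```text
t: 8.32
ee_pos: [0.625, -0.3127, 0.0317]
tool_rot: [0.544, 0.839, 0.0, 0.001]
wrist_force: [-1.1, 2.0, 4.5]
gripper_width: 0.0539
```

Request:
play_rows(series=[{"x": 0, "y": 0, "z": 0, "rx": 0, "ry": 0, "rz": 0, "jaw": 0.045}, {"x": 0, "y": 0, "z": -0.015, "rx": 0, "ry": 0, "rz": 0, "jaw": 0.045}, {"x": 0, "y": 0, "z": -0.03, "rx": 0, "ry": 0, "rz": 0, "jaw": 0.045}, {"x": 0, "y": 0, "z": -0.035, "rx": 0, "ry": 0, "rz": 0, "jaw": 0.045}, {"x": 0, "y": 0, "z": 0, "rx": 0, "ry": 0, "rz": 0, "jaw": 0.045}, {"x": 0, "y": 0, "z": 0, "rx": 0, "ry": 0, "rz": 0, "jaw": 0.045}, {"x": 0, "y": 0, "z": 0, "rx": 0, "ry": 0, "rz": 0, "jaw": 0.045}])

```text
t: 8.9
ee_pos: [0.6238, -0.3122, 0.1096]
tool_rot: [0.545, 0.839, 0.0, -0.001]
wrist_force: [-2.0, 0.9, -1.9]
gripper_width: 0.0539
```

```bash
python3 - <<'E'
from h import *
over(PO['seat_large'],.013,.08)
E
```

```text
t 8.9 tcp [ 0.6238 -0.3122  0.1096] turn [-0.0012 -0.0014  0.6644] n 5.3 | shift [ 0.3893 -0.231   0.0296] n 10.9 | F [-2.   0.9 -1.9] w 0.0539
```

Request:
play_rows(series=[{"x": 0, "y": 0, "z": 0, "rx": 0, "ry": 0, "rz": 0.1107, "jaw": 0.045}, {"x": 0, "y": 0, "z": 0, "rx": 0, "ry": 0, "rz": 0.1107, "jaw": 0.045}, {"x": 0, "y": 0, "z": 0, "rx": 0, "ry": 0, "rz": 0.1107, "jaw": 0.045}, {"x": 0, "y": 0, "z": 0, "rx": 0, "ry": 0, "rz": 0.1107, "jaw": 0.045}, {"x": 0, "y": 0, "z": 0, "rx": 0, "ry": 0, "rz": 0.1107, "jaw": 0.045}, {"x": 0, "y": 0, "z": 0, "rx": 0, "ry": 0, "rz": 0.1107, "jaw": 0.045}])

```text
t: 9.4
ee_pos: [0.6233, -0.3121, 0.1078]
tool_rot: [0.79, 0.613, -0.001, -0.002]
wrist_force: [0.0, 0.7, -0.1]
gripper_width: 0.053
```

Request:
play_rows(series=[{"x": 0.0324, "y": -0.0192, "z": 0, "rx": 0, "ry": 0, "rz": 0, "jaw": 0.045}, {"x": 0.0324, "y": -0.0192, "z": 0, "rx": 0, "ry": 0, "rz": 0, "jaw": 0.045}, {"x": 0.0324, "y": -0.0192, "z": 0, "rx": 0, "ry": 0, "rz": 0, "jaw": 0.045}, {"x": 0.0324, "y": -0.0192, "z": 0, "rx": 0, "ry": 0, "rz": 0, "jaw": 0.045}, {"x": 0.0324, "y": -0.0192, "z": 0, "rx": 0, "ry": 0, "rz": 0, "jaw": 0.045}, {"x": 0.0324, "y": -0.0192, "z": 0, "rx": 0, "ry": 0, "rz": 0, "jaw": 0.045}, {"x": 0.0324, "y": -0.0192, "z": 0, "rx": 0, "ry": 0, "rz": 0, "jaw": 0.045}, {"x": 0.0324, "y": -0.0192, "z": 0, "rx": 0, "ry": 0, "rz": 0, "jaw": 0.045}, {"x": 0.0324, "y": -0.0192, "z": 0, "rx": 0, "ry": 0, "rz": 0, "jaw": 0.045}, {"x": 0.0324, "y": -0.0192, "z": 0, "rx": 0, "ry": 0, "rz": 0, "jaw": 0.045}, {"x": 0.0324, "y": -0.0192, "z": 0, "rx": 0, "ry": 0, "rz": 0, "jaw": 0.045}, {"x": 0.0324, "y": -0.0192, "z": 0, "rx": 0, "ry": 0, "rz": 0, "jaw": 0.045}])

```text
t: 10.4
ee_pos: [0.4933, 0.1214, 0.1089]
tool_rot: [0.788, 0.615, -0.002, -0.0]
wrist_force: [1.1, -0.2, -0.6]
gripper_width: 0.0537
```

Request:
play_rows(series=[{"x": 0, "y": 0, "z": 0.02, "rx": 0, "ry": 0, "rz": 0, "jaw": 0.045}, {"x": 0, "y": 0, "z": 0.01, "rx": 0, "ry": 0, "rz": 0, "jaw": 0.045}, {"x": 0, "y": 0, "z": 0, "rx": 0, "ry": 0, "rz": 0, "jaw": 0.045}, {"x": 0, "y": 0, "z": 0, "rx": 0, "ry": 0, "rz": 0, "jaw": 0.045}])

```text
t: 10.73
ee_pos: [0.4944, 0.1191, 0.0791]
tool_rot: [0.788, 0.615, -0.002, -0.0]
wrist_force: [0.2, 0.4, -0.4]
gripper_width: 0.0537
```

```bash
python3 - <<'E'
from h import *
over(PO['seat_large'],.013,.0375)
im,d=vision.get_image('wrist')
cv2.imwrite('pics/w5.png',im[:,:,::-1])
E
```

```text
t 10.73 tcp [0.4944 0.1191 0.0791] turn [-0.003   0.0032 -0.0002] n 0.0 | shift [ 0.0023 -0.0005  0.0416] n 1.0 | F [ 0.2  0.4 -0.4] w 0.0537
```

View pics/w5.png

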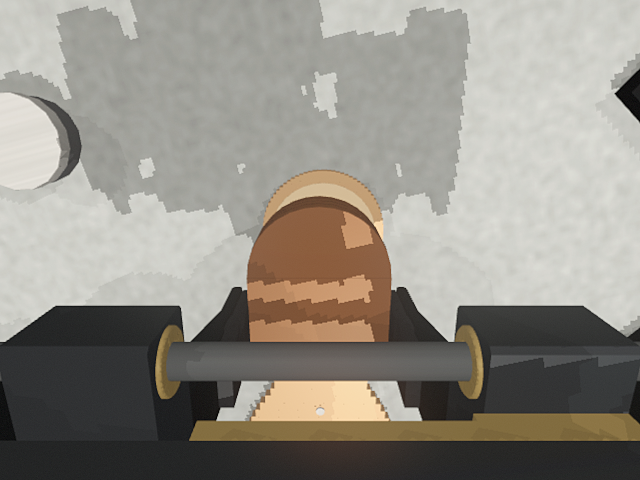

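The large block is in line with its seat and about 2 mm left of centre at (320,200). I'll correct that, lower and release.

Request:
play_rows(series=[{"x": 0.0023, "y": -0.0005, "z": 0.02, "rx": 0, "ry": 0, "rz": 0, "jaw": 0.045}, {"x": 0, "y": 0, "z": 0.013, "rx": 0, "ry": 0, "rz": 0, "jaw": 0.045}, {"x": 0, "y": 0, "z": 0.008, "rx": 0, "ry": 0, "rz": 0, "jaw": 0.045}, {"x": 0, "y": 0, "z": 0, "rx": 0, "ry": 0, "rz": 0, "jaw": 0.045}, {"x": 0, "y": 0, "z": 0, "rx": 0, "ry": 0, "rz": 0, "jaw": 0.045}])

```text
t: 11.2
ee_pos: [0.4958, 0.1222, 0.0398]
tool_rot: [0.788, 0.615, -0.0, 0.0]
wrist_force: [-0.2, -0.1, -1.0]
gripper_width: 0.0537
```

Request:
play_rows(series=[{"x": 0, "y": 0, "z": 0, "rx": 0, "ry": 0, "rz": 0, "jaw": 0.06}, {"x": 0, "y": 0, "z": 0, "rx": 0, "ry": 0, "rz": 0, "jaw": 0.07}, {"x": 0, "y": 0, "z": 0, "rx": 0, "ry": 0, "rz": 0, "jaw": 0.08}, {"x": 0, "y": 0, "z": -0.01, "rx": 0, "ry": 0, "rz": 0, "jaw": 0.087}, {"x": 0, "y": 0, "z": -0.03, "rx": 0, "ry": 0, "rz": 0, "jaw": 0.087}, {"x": 0, "y": 0, "z": -0.04, "rx": 0, "ry": 0, "rz": 0, "jaw": 0.087}, {"x": 0, "y": 0, "z": -0.03, "rx": 0, "ry": 0, "rz": 0, "jaw": 0.087}])

```text
t: 11.78
ee_pos: [0.4959, 0.123, 0.1529]
tool_rot: [0.788, 0.616, 0.001, 0.001]
wrist_force: [1.5, 1.1, 0.5]
gripper_width: 0.0856
```

```bash
python3 - <<'E'
from h import *
over(PO['lift_large'],.013,.03)
E
```

```text
t 11.78 tcp [0.4959 0.123  0.1529] turn [ 0.0017 -0.0019  0.7486] n 6.0 | shift [ 0.1815 -0.0819  0.1229] n 5.6 | F [1.5 1.1 0.5] w 0.0856
```

Request:
play_rows(series=[{"x": 0, "y": 0, "z": 0, "rx": 0, "ry": 0, "rz": 0.107, "jaw": 0.087}, {"x": 0, "y": 0, "z": 0, "rx": 0, "ry": 0, "rz": 0.107, "jaw": 0.087}, {"x": 0, "y": 0, "z": 0, "rx": 0, "ry": 0, "rz": 0.107, "jaw": 0.087}, {"x": 0, "y": 0, "z": 0, "rx": 0, "ry": 0, "rz": 0.107, "jaw": 0.087}, {"x": 0, "y": 0, "z": 0, "rx": 0, "ry": 0, "rz": 0.107, "jaw": 0.087}, {"x": 0, "y": 0, "z": 0, "rx": 0, "ry": 0, "rz": 0.107, "jaw": 0.087}, {"x": 0, "y": 0, "z": 0, "rx": 0, "ry": 0, "rz": 0.107, "jaw": 0.087}])

```text
t: 12.37
ee_pos: [0.4975, 0.1191, 0.1507]
tool_rot: [0.958, 0.288, -0.001, -0.005]
wrist_force: [-0.0, 1.9, -1.5]
gripper_width: 0.0867
```

Request:
play_rows(series=[{"x": 0.0302, "y": -0.0136, "z": 0, "rx": 0, "ry": 0, "rz": 0, "jaw": 0.087}, {"x": 0.0302, "y": -0.0136, "z": 0, "rx": 0, "ry": 0, "rz": 0, "jaw": 0.087}, {"x": 0.0302, "y": -0.0136, "z": 0, "rx": 0, "ry": 0, "rz": 0, "jaw": 0.087}, {"x": 0.0302, "y": -0.0136, "z": 0, "rx": 0, "ry": 0, "rz": 0, "jaw": 0.087}, {"x": 0.0302, "y": -0.0136, "z": 0, "rx": 0, "ry": 0, "rz": 0, "jaw": 0.087}, {"x": 0.0302, "y": -0.0136, "z": 0, "rx": 0, "ry": 0, "rz": 0, "jaw": 0.087}, {"x": 0, "y": 0, "z": 0, "rx": 0, "ry": 0, "rz": 0, "jaw": 0.087}, {"x": 0, "y": 0, "z": 0, "rx": 0, "ry": 0, "rz": 0, "jaw": 0.087}])

```text
t: 13.03
ee_pos: [0.6163, 0.2652, 0.1504]
tool_rot: [0.95, 0.31, -0.007, -0.03]
wrist_force: [-0.3, -1.0, 0.9]
gripper_width: 0.0864
```

```bash
python3 - <<'E'
from h import *
over(PO['lift_large'],.013,.028)
cp=vision.camera_params('wrist');im,d=vision.get_image('wrist');im=im.copy()
cv2.polylines(im,[np.round(poly(PO['lift_large'],'L',0,.012,cp)).astype(int)],True,(0,255,0))
cv2.imwrite('pics/w6.png',im[:,:,::-1])
cp=vision.camera_params('top');im,d=vision.get_image('top');im=im.copy();np.savez('/tmp/top6.npz',im=im,d=d)
for s,n in(('S','seat_small'),('L','seat_large')):cv2.polylines(im,[np.round(poly(PO[n],s,0.006,.028,cp)).astype(int)],True,(0,255,0))
cv2.imwrite('pics/t6.png',cv2.resize(im[170:320,170:370,::-1],None,fx=4,fy=4,interpolation=cv2.INTER_NEAREST))
E
```

```text
t 13.03 tcp [0.6163 0.2652 0.1504] turn [-0.062  -0.0033  0.0523] n 0.6 | shift [ 0.0029 -0.0286  0.1224] n 3.0 | F [-0.3 -1.   0.9] w 0.0864
```

View pics/w6.png

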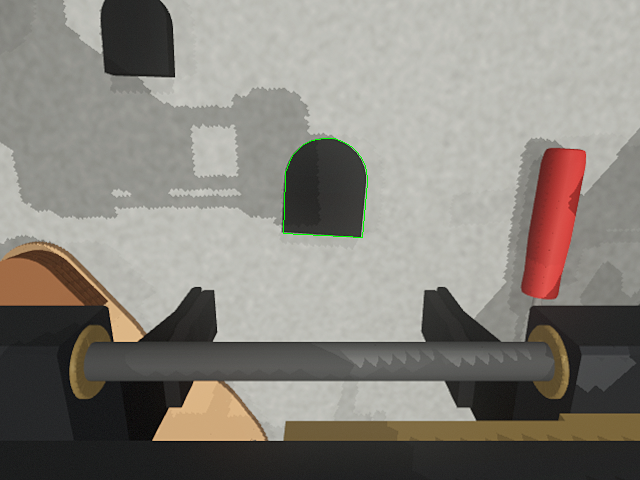

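View pics/t6.png

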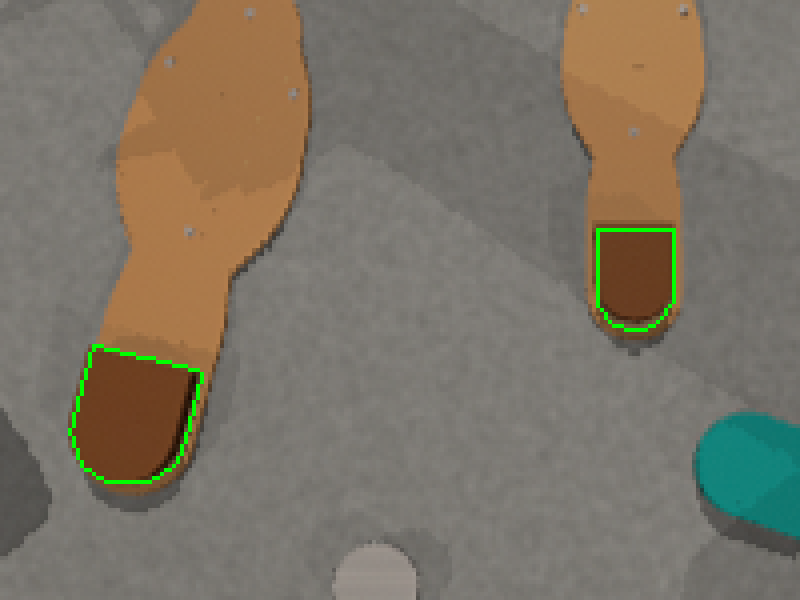

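```bash
python3 - <<'E'
from h import *
s=get_state();print(np.round(s['joint_pos'],3),np.round(s['qd'],3))
over(PO['lift_large'],.013,.028)
E
```

```text
[ 0.619  0.538  0.033 -0.071 -1.063 -3.096] [-0.005 -0.015 -0.018 -0.002  0.005 -0.001]
t 13.13 tcp [0.6153 0.2638 0.1507] turn [-0.062  -0.0025  0.0513] n 0.6 | shift [ 0.0045 -0.0293  0.1227] n 3.0 | F [-0.3  0.4 -0.6] w 0.087
```

Joint 6 sits at its limit (-3.1). I'll use the equivalent half-turned grasp.

Request:
play_rows(series=[{"x": 0, "y": 0, "z": 0, "rx": 0, "ry": 0, "rz": -0.123, "jaw": 0.087}, {"x": 0, "y": 0, "z": 0, "rx": 0, "ry": 0, "rz": -0.123, "jaw": 0.087}, {"x": 0, "y": 0, "z": 0, "rx": 0, "ry": 0, "rz": -0.123, "jaw": 0.087}, {"x": 0, "y": 0, "z": 0, "rx": 0, "ry": 0, "rz": -0.123, "jaw": 0.087}, {"x": 0, "y": 0, "z": 0, "rx": 0, "ry": 0, "rz": -0.123, "jaw": 0.087}, {"x": 0, "y": 0, "z": 0, "rx": 0, "ry": 0, "rz": -0.123, "jaw": 0.087}, {"x": 0, "y": 0, "z": 0, "rx": 0, "ry": 0, "rz": -0.123, "jaw": 0.087}, {"x": 0, "y": 0, "z": 0, "rx": 0, "ry": 0, "rz": -0.123, "jaw": 0.087}, {"x": 0, "y": 0, "z": 0, "rx": 0, "ry": 0, "rz": -0.123, "jaw": 0.087}, {"x": 0, "y": 0, "z": 0, "rx": 0, "ry": 0, "rz": -0.123, "jaw": 0.087}, {"x": 0, "y": 0, "z": 0, "rx": 0, "ry": 0, "rz": -0.123, "jaw": 0.087}, {"x": 0, "y": 0, "z": 0, "rx": 0, "ry": 0, "rz": -0.123, "jaw": 0.087}])

```text
t: 14.13
ee_pos: [0.6152, 0.263, 0.1513]
tool_rot: [0.493, 0.87, 0.015, -0.027]
wrist_force: [0.5, -0.5, 1.0]
gripper_width: 0.087
```

```bash
python3 - <<'E'
from h import *
s=get_state();print(np.round(s['joint_pos'],3))
p=PO['lift_large'].copy();p[2]+=np.pi;over(p,-.013,.028)
E
```

```text
[ 0.618  0.537  0.032 -0.071 -1.063 -1.614]
t 14.13 tcp [0.6152 0.263  0.1513] turn [ 0.0493 -0.0485 -1.6084] n 12.9 | shift [-0.0051  0.0298  0.1233] n 3.0 | F [ 0.5 -0.5  1. ] w 0.087
```

Request:
play_rows(series=[{"x": 0, "y": 0, "z": 0, "rx": 0.0035, "ry": -0.0035, "rz": -0.1149, "jaw": 0.087}, {"x": 0, "y": 0, "z": 0, "rx": 0.0035, "ry": -0.0035, "rz": -0.1149, "jaw": 0.087}, {"x": 0, "y": 0, "z": 0, "rx": 0.0035, "ry": -0.0035, "rz": -0.1149, "jaw": 0.087}, {"x": 0, "y": 0, "z": 0, "rx": 0.0035, "ry": -0.0035, "rz": -0.1149, "jaw": 0.087}, {"x": 0, "y": 0, "z": 0, "rx": 0.0035, "ry": -0.0035, "rz": -0.1149, "jaw": 0.087}, {"x": 0, "y": 0, "z": 0, "rx": 0.0035, "ry": -0.0035, "rz": -0.1149, "jaw": 0.087}, {"x": 0, "y": 0, "z": 0, "rx": 0.0035, "ry": -0.0035, "rz": -0.1149, "jaw": 0.087}])

```text
t: 14.72
ee_pos: [0.6152, 0.2631, 0.1513]
tool_rot: [0.113, 0.993, 0.008, -0.015]
wrist_force: [0.4, 0.1, -0.0]
gripper_width: 0.087
```

Request:
play_rows(series=[{"x": 0, "y": 0, "z": 0, "rx": 0.0035, "ry": -0.0035, "rz": -0.1149, "jaw": 0.087}, {"x": 0, "y": 0, "z": 0, "rx": 0.0035, "ry": -0.0035, "rz": -0.1149, "jaw": 0.087}, {"x": 0, "y": 0, "z": 0, "rx": 0.0035, "ry": -0.0035, "rz": -0.1149, "jaw": 0.087}, {"x": 0, "y": 0, "z": 0, "rx": 0.0035, "ry": -0.0035, "rz": -0.1149, "jaw": 0.087}, {"x": 0, "y": 0, "z": 0, "rx": 0.0035, "ry": -0.0035, "rz": -0.1149, "jaw": 0.087}, {"x": 0, "y": 0, "z": 0, "rx": 0.0035, "ry": -0.0035, "rz": -0.1149, "jaw": 0.087}, {"x": 0, "y": 0, "z": 0, "rx": 0.0035, "ry": -0.0035, "rz": -0.1149, "jaw": 0.087}, {"x": -0.005, "y": 0.0298, "z": 0, "rx": 0, "ry": 0, "rz": 0, "jaw": 0.087}, {"x": 0, "y": 0, "z": 0, "rx": 0, "ry": 0, "rz": 0, "jaw": 0.087}, {"x": 0, "y": 0, "z": 0, "rx": 0, "ry": 0, "rz": 0, "jaw": 0.087}])

```text
t: 15.55
ee_pos: [0.603, 0.292, 0.1513]
tool_rot: [-0.283, 0.959, 0.0, 0.0]
wrist_force: [-0.4, 0.2, -0.3]
gripper_width: 0.0867
```

```bash
python3 - <<'E'
from h import *
s=get_state();print(np.round(s['joint_pos'],3))
p=PO['lift_large'].copy();p[2]+=np.pi;over(p,-.013,.028)
E
```

```text
[ 0.692  0.533  0.     0.    -1.037 -0.118]
t 15.55 tcp [0.603  0.292  0.1513] turn [-0.      0.0005 -0.0041] n 0.0 | shift [ 0.0006 -0.0011  0.1233] n 3.0 | F [-0.4  0.2 -0.3] w 0.0867
```

Request:
play_rows(series=[{"x": 0.0006, "y": -0.001, "z": 0.035, "rx": 0, "ry": 0, "rz": -0.004, "jaw": 0.087}, {"x": 0, "y": 0, "z": 0.035, "rx": 0, "ry": 0, "rz": 0, "jaw": 0.087}, {"x": 0, "y": 0, "z": 0.033, "rx": 0, "ry": 0, "rz": 0, "jaw": 0.087}, {"x": 0, "y": 0, "z": 0.02, "rx": 0, "ry": 0, "rz": 0, "jaw": 0.087}, {"x": 0, "y": 0, "z": 0, "rx": 0, "ry": 0, "rz": 0, "jaw": 0.045}, {"x": 0, "y": 0, "z": 0, "rx": 0, "ry": 0, "rz": 0, "jaw": 0.045}, {"x": 0, "y": 0, "z": 0, "rx": 0, "ry": 0, "rz": 0, "jaw": 0.045}, {"x": 0, "y": 0, "z": 0, "rx": 0, "ry": 0, "rz": 0, "jaw": 0.045}, {"x": 0, "y": 0, "z": 0, "rx": 0, "ry": 0, "rz": 0, "jaw": 0.045}, {"x": 0, "y": 0, "z": 0, "rx": 0, "ry": 0, "rz": 0, "jaw": 0.045}, {"x": 0, "y": 0, "z": 0, "rx": 0, "ry": 0, "rz": 0, "jaw": 0.045}, {"x": 0, "y": 0, "z": 0, "rx": 0, "ry": 0, "rz": 0, "jaw": 0.045}])

```text
t: 16.55
ee_pos: [0.604, 0.2905, 0.0275]
tool_rot: [-0.285, 0.959, -0.0, -0.0]
wrist_force: [-1.2, -1.0, 1.7]
gripper_width: 0.0536
```

Request:
play_rows(series=[{"x": 0, "y": 0, "z": 0, "rx": 0, "ry": 0, "rz": 0, "jaw": 0.045}, {"x": 0, "y": 0, "z": -0.015, "rx": 0, "ry": 0, "rz": 0, "jaw": 0.045}, {"x": 0, "y": 0, "z": -0.03, "rx": 0, "ry": 0, "rz": 0, "jaw": 0.045}, {"x": 0, "y": 0, "z": -0.035, "rx": 0, "ry": 0, "rz": 0, "jaw": 0.045}, {"x": 0, "y": 0, "z": -0.02, "rx": 0, "ry": 0, "rz": 0, "jaw": 0.045}, {"x": 0, "y": 0, "z": 0, "rx": 0, "ry": 0, "rz": 0, "jaw": 0.045}, {"x": 0, "y": 0, "z": 0, "rx": 0, "ry": 0, "rz": 0, "jaw": 0.045}])

```text
t: 17.13
ee_pos: [0.6045, 0.2915, 0.1288]
tool_rot: [-0.285, 0.959, 0.001, 0.002]
wrist_force: [-0.4, -1.1, -0.6]
gripper_width: 0.0536
```

```bash
python3 - <<'E'
from h import *
cp=vision.camera_params('top')
f=np.load('/tmp/top6.npz');im=f['im']
H=hsv(im).astype(int);h,s,v=H[...,0],H[...,1],H[...,2]
brown=(s>100)&(v>8)&(v<115)&(h<20)
for n,c,sz in(('L',(204,274),'L'),('S',(328,238),'S')):
    mk=cv2.morphologyEx(comp(brown,c).astype(np.uint8),cv2.MORPH_OPEN,np.ones((3,3)))>0
    p,i=fit(mk,sz,.006,.028,cp,[PO['seat_large' if sz=='L' else 'seat_small'][2]])
    st=PO['seat_large' if sz=='L' else 'seat_small'];e=p-st
    c_,s_=np.cos(st[2]),np.sin(st[2]);print(n,mk.sum(),p.round(4),round(i,3),'err along/across',(c_*e[0]+s_*e[1]).round(4),(-s_*e[0]+c_*e[1]).round(4),e[2].round(3))
p=PO['seat_large'].copy();p[2]+=np.pi;over(p,-.013,.08)
E
```

```text
L 855 [ 0.4808  0.1255 -0.2131] 0.936 err along/across -0.0012 0.0005 0.032
S 497 [ 0.5537 -0.1324  0.026 ] 0.869 err along/across 0.002 0.0011 0.035
t 17.13 tcp [0.6045 0.2915 0.1288] turn [-7.000e-04  3.700e-03 -7.481e-01] n 6.0 | shift [0.1916 0.0654 0.0488] n 5.0 | F [-0.4 -1.1 -0.6] w 0.0536
```

Request:
play_rows(series=[{"x": 0, "y": 0, "z": 0, "rx": 0, "ry": 0, "rz": -0.107, "jaw": 0.045}, {"x": 0, "y": 0, "z": 0, "rx": 0, "ry": 0, "rz": -0.107, "jaw": 0.045}, {"x": 0, "y": 0, "z": 0, "rx": 0, "ry": 0, "rz": -0.107, "jaw": 0.045}, {"x": 0, "y": 0, "z": 0, "rx": 0, "ry": 0, "rz": -0.107, "jaw": 0.045}, {"x": 0, "y": 0, "z": 0, "rx": 0, "ry": 0, "rz": -0.107, "jaw": 0.045}, {"x": 0, "y": 0, "z": 0, "rx": 0, "ry": 0, "rz": -0.107, "jaw": 0.045}, {"x": 0, "y": 0, "z": 0, "rx": 0, "ry": 0, "rz": -0.106, "jaw": 0.045}])

```text
t: 17.72
ee_pos: [0.603, 0.2903, 0.1249]
tool_rot: [-0.617, 0.787, 0.0, -0.002]
wrist_force: [0.4, -1.1, -0.1]
gripper_width: 0.0537
```

Request:
play_rows(series=[{"x": 0.0319, "y": 0.0109, "z": 0, "rx": 0, "ry": 0, "rz": 0, "jaw": 0.045}, {"x": 0.0319, "y": 0.0109, "z": 0, "rx": 0, "ry": 0, "rz": 0, "jaw": 0.045}, {"x": 0.0319, "y": 0.0109, "z": 0, "rx": 0, "ry": 0, "rz": 0, "jaw": 0.045}, {"x": 0.0319, "y": 0.0109, "z": 0, "rx": 0, "ry": 0, "rz": 0, "jaw": 0.045}, {"x": 0.0319, "y": 0.0109, "z": 0, "rx": 0, "ry": 0, "rz": 0, "jaw": 0.045}, {"x": 0.0319, "y": 0.0109, "z": 0, "rx": 0, "ry": 0, "rz": 0, "jaw": 0.045}, {"x": 0, "y": 0, "z": 0.03, "rx": 0, "ry": 0, "rz": 0, "jaw": 0.045}, {"x": 0, "y": 0, "z": 0.019, "rx": 0, "ry": 0, "rz": 0, "jaw": 0.045}, {"x": 0, "y": 0, "z": 0, "rx": 0, "ry": 0, "rz": 0, "jaw": 0.045}, {"x": 0, "y": 0, "z": 0, "rx": 0, "ry": 0, "rz": 0, "jaw": 0.045}, {"x": 0, "y": 0, "z": 0, "rx": 0, "ry": 0, "rz": 0, "jaw": 0.045}])

```text
t: 18.63
ee_pos: [0.4946, 0.1214, 0.0784]
tool_rot: [-0.615, 0.788, -0.0, 0.0]
wrist_force: [-0.7, -0.3, 0.1]
gripper_width: 0.0538
```

```bash
python3 - <<'E'
from h import *
p=PO['seat_large'].copy();p[2]+=np.pi;over(p,-.013,.0565)
im,d=vision.get_image('wrist')
cv2.imwrite('pics/w7.png',im[:,:,::-1])
E
```

```text
t 18.63 tcp [0.4946 0.1214 0.0784] turn [-0.0003 -0.0002  0.0007] n 0.0 | shift [-0.0001  0.0001  0.0219] n 0.5 | F [-0.7 -0.3  0.1] w 0.0538
```

View pics/w7.png

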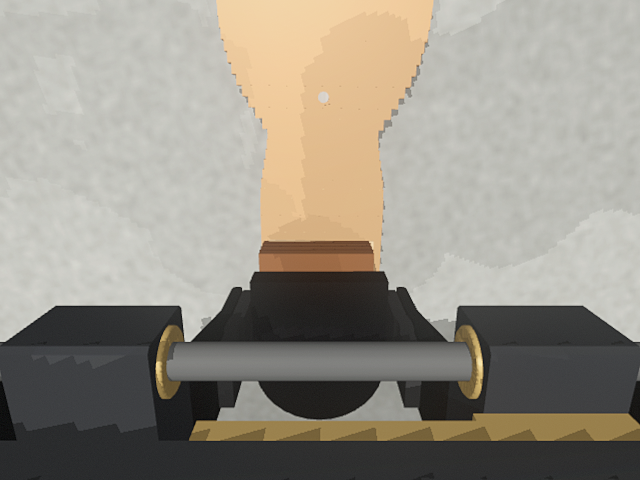

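The black piece at (320,340) is centred over the block, whose edge shows at (317,255). I'll lower and release.

Request:
play_rows(series=[{"x": 0, "y": 0, "z": 0.013, "rx": 0, "ry": 0, "rz": 0, "jaw": 0.045}, {"x": 0, "y": 0, "z": 0.009, "rx": 0, "ry": 0, "rz": 0, "jaw": 0.045}, {"x": 0, "y": 0, "z": 0, "rx": 0, "ry": 0, "rz": 0, "jaw": 0.045}, {"x": 0, "y": 0, "z": 0, "rx": 0, "ry": 0, "rz": 0, "jaw": 0.045}, {"x": 0, "y": 0, "z": 0, "rx": 0, "ry": 0, "rz": 0, "jaw": 0.045}])

```text
t: 19.1
ee_pos: [0.4942, 0.1212, 0.0566]
tool_rot: [-0.615, 0.788, -0.0, 0.0]
wrist_force: [0.1, 0.4, -0.7]
gripper_width: 0.0538
```

Request:
play_rows(series=[{"x": 0, "y": 0, "z": 0, "rx": 0, "ry": 0, "rz": 0, "jaw": 0.06}, {"x": 0, "y": 0, "z": 0, "rx": 0, "ry": 0, "rz": 0, "jaw": 0.07}, {"x": 0, "y": 0, "z": 0, "rx": 0, "ry": 0, "rz": 0, "jaw": 0.08}, {"x": 0, "y": 0, "z": -0.01, "rx": 0, "ry": 0, "rz": 0, "jaw": 0.087}, {"x": 0, "y": 0, "z": -0.03, "rx": 0, "ry": 0, "rz": 0, "jaw": 0.087}, {"x": 0, "y": 0, "z": -0.04, "rx": 0, "ry": 0, "rz": 0, "jaw": 0.087}, {"x": 0, "y": 0, "z": -0.02, "rx": 0, "ry": 0, "rz": 0, "jaw": 0.087}])

```text
t: 19.68
ee_pos: [0.4958, 0.1217, 0.1611]
tool_rot: [-0.616, 0.788, -0.001, 0.003]
wrist_force: [0.7, 0.8, 0.1]
gripper_width: 0.0854
```

```bash
python3 - <<'E'
from h import *
p=PO['lift_small'].copy();p[2]+=np.pi;over(p,-.01,.15)
E
```

```text
t 19.68 tcp [0.4958 0.1217 0.1611] turn [-0.004   0.0053  0.7185] n 5.7 | shift [-0.0663  0.1735  0.0111] n 4.5 | F [0.7 0.8 0.1] w 0.0854
```

Request:
play_rows(series=[{"x": 0, "y": 0, "z": 0, "rx": 0, "ry": 0, "rz": 0.1197, "jaw": 0.087}, {"x": 0, "y": 0, "z": 0, "rx": 0, "ry": 0, "rz": 0.1197, "jaw": 0.087}, {"x": 0, "y": 0, "z": 0, "rx": 0, "ry": 0, "rz": 0.1197, "jaw": 0.087}, {"x": 0, "y": 0, "z": 0, "rx": 0, "ry": 0, "rz": 0.1197, "jaw": 0.087}, {"x": 0, "y": 0, "z": 0, "rx": 0, "ry": 0, "rz": 0.1197, "jaw": 0.087}, {"x": 0, "y": 0, "z": 0, "rx": 0, "ry": 0, "rz": 0.1197, "jaw": 0.087}, {"x": -0.013, "y": 0.0347, "z": 0, "rx": 0, "ry": 0, "rz": 0, "jaw": 0.087}, {"x": -0.013, "y": 0.0347, "z": 0, "rx": 0, "ry": 0, "rz": 0, "jaw": 0.087}, {"x": -0.013, "y": 0.0347, "z": 0, "rx": 0, "ry": 0, "rz": 0, "jaw": 0.087}, {"x": -0.013, "y": 0.0347, "z": 0, "rx": 0, "ry": 0, "rz": 0, "jaw": 0.087}, {"x": -0.013, "y": 0.0347, "z": 0, "rx": 0, "ry": 0, "rz": 0, "jaw": 0.087}, {"x": 0, "y": 0, "z": 0, "rx": 0, "ry": 0, "rz": 0, "jaw": 0.087}])

```text
t: 20.68
ee_pos: [0.4481, 0.3061, 0.1576]
tool_rot: [-0.302, 0.953, 0.001, 0.002]
wrist_force: [0.7, -0.5, 0.5]
gripper_width: 0.087
```

```bash
python3 - <<'E'
from h import *
cp=vision.camera_params('wrist');im,d=vision.get_image('wrist');im=im.copy()
p=PO['lift_small'].copy();p[2]+=np.pi;over(p,-.01,.028)
cv2.polylines(im,[np.round(poly(PO['lift_small'],'S',0,.012,cp)).astype(int)],True,(0,255,0))
cv2.imwrite('pics/w8.png',im[:,:,::-1])
cp=vision.camera_params('top');im,d=vision.get_image('top');im=im.copy()
cv2.polylines(im,[np.round(poly(PO['seat_large'],'L',0.006,.040,cp)).astype(int)],True,(0,255,0))
cv2.imwrite('pics/t8.png',cv2.resize(im[170:320,80:280,::-1],None,fx=4,fy=4,interpolation=cv2.INTER_NEAREST))
E
```

```text
t 20.73 tcp [0.448  0.3036 0.1572] turn [0.0003 0.0019 0.0036] n 0.0 | shift [-0.0017 -0.0032  0.1292] n 3.1 | F [ 0.1  0.6 -1.3] w 0.0869
```

View pics/w8.png

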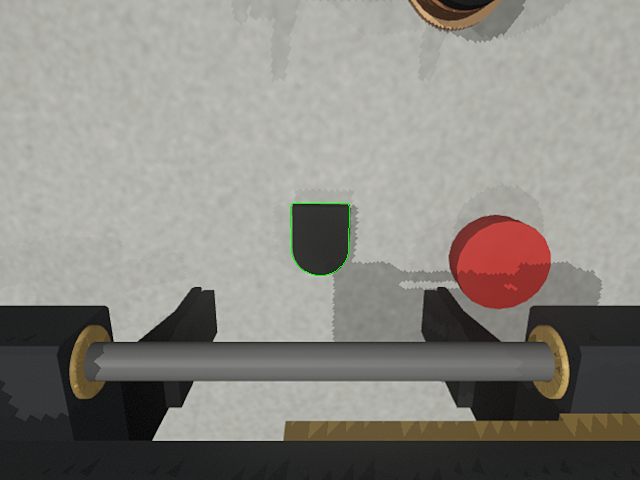

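View pics/t8.png

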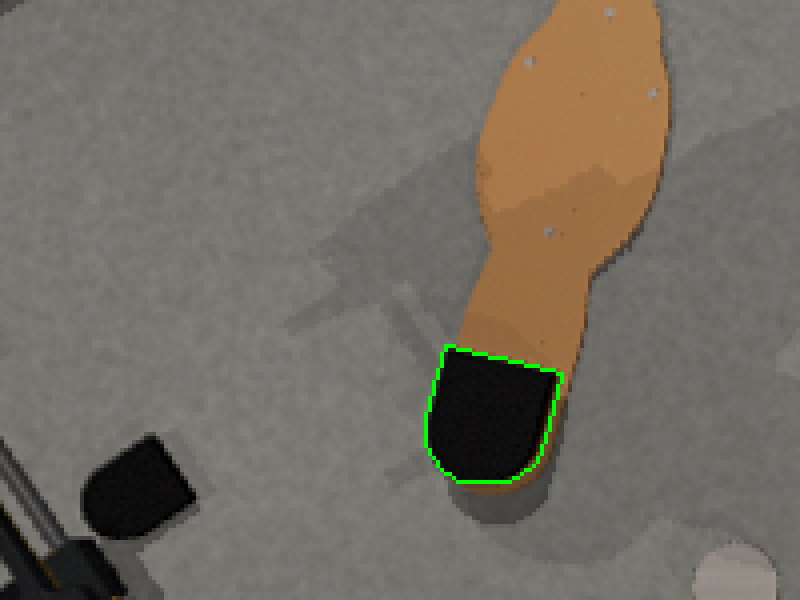

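The large stack matches its outline at about (490,415) in the enlarged crop. The red cap on the right may come under the gripper body, so I check its height first.

```bash
python3 - <<'E'
from h import *
f=np.load('/tmp/top0.npz');im,d=f['im'],f['d'];cp=vision.camera_params('top')
m=comp((im[...,0]>100)&(im[...,1]<50),(140,348));ys,xs=np.nonzero(m)
Ri=R.from_quat(cp['orientation'])
P=cp['xyz']+Ri.apply((np.linalg.inv(cp['mtx'])@np.c_[xs,ys,np.ones(len(xs))].T).T*d[ys,xs][:,None])
print(P.min(0),P.max(0),np.median(P,0))
E
```

```text
[ 0.30214636 -0.08826007  0.00081671] [0.45549395 0.28054754 0.99011167] [0.33685506 0.24971679 0.02394163]
```

The cap is only 24 mm high, so it clears the body, whose underside stays at about 73 mm. Next I grip the small top piece.

Request:
play_rows(series=[{"x": -0.001, "y": -0.002, "z": 0.035, "rx": 0, "ry": 0, "rz": 0.003, "jaw": 0.087}, {"x": 0, "y": 0, "z": 0.035, "rx": 0, "ry": 0, "rz": 0, "jaw": 0.087}, {"x": 0, "y": 0, "z": 0.035, "rx": 0, "ry": 0, "rz": 0, "jaw": 0.087}, {"x": 0, "y": 0, "z": 0.023, "rx": 0, "ry": 0, "rz": 0, "jaw": 0.087}, {"x": 0, "y": 0, "z": 0, "rx": 0, "ry": 0, "rz": 0, "jaw": 0.03}, {"x": 0, "y": 0, "z": 0, "rx": 0, "ry": 0, "rz": 0, "jaw": 0.03}, {"x": 0, "y": 0, "z": 0, "rx": 0, "ry": 0, "rz": 0, "jaw": 0.03}, {"x": 0, "y": 0, "z": 0, "rx": 0, "ry": 0, "rz": 0, "jaw": 0.03}, {"x": 0, "y": 0, "z": 0, "rx": 0, "ry": 0, "rz": 0, "jaw": 0.03}, {"x": 0, "y": 0, "z": 0, "rx": 0, "ry": 0, "rz": 0, "jaw": 0.03}, {"x": 0, "y": 0, "z": 0, "rx": 0, "ry": 0, "rz": 0, "jaw": 0.03}, {"x": 0, "y": 0, "z": 0, "rx": 0, "ry": 0, "rz": 0, "jaw": 0.03}])

```text
t: 21.78
ee_pos: [0.4505, 0.2996, 0.0285]
tool_rot: [-0.297, 0.955, 0.0, 0.0]
wrist_force: [-0.2, 0.1, 0.6]
gripper_width: 0.0415
```

Request:
play_rows(series=[{"x": 0, "y": 0, "z": 0, "rx": 0, "ry": 0, "rz": 0, "jaw": 0.03}, {"x": 0, "y": 0, "z": 0, "rx": 0, "ry": 0, "rz": 0, "jaw": 0.03}, {"x": 0, "y": 0, "z": 0, "rx": 0, "ry": 0, "rz": 0, "jaw": 0.03}, {"x": 0, "y": 0, "z": 0, "rx": 0, "ry": 0, "rz": 0, "jaw": 0.03}])

```text
t: 22.12
ee_pos: [0.4506, 0.2997, 0.0285]
tool_rot: [-0.298, 0.955, -0.0, 0.0]
wrist_force: [-0.2, -0.4, 2.4]
gripper_width: 0.0395
```

Request:
play_rows(series=[{"x": 0, "y": 0, "z": -0.015, "rx": 0, "ry": 0, "rz": 0, "jaw": 0.03}, {"x": 0, "y": 0, "z": -0.03, "rx": 0, "ry": 0, "rz": 0, "jaw": 0.03}, {"x": 0, "y": 0, "z": -0.035, "rx": 0, "ry": 0, "rz": 0, "jaw": 0.03}, {"x": 0, "y": 0, "z": -0.035, "rx": 0, "ry": 0, "rz": 0, "jaw": 0.03}, {"x": 0, "y": 0, "z": 0, "rx": 0, "ry": 0, "rz": 0, "jaw": 0.03}, {"x": 0, "y": 0, "z": 0, "rx": 0, "ry": 0, "rz": 0, "jaw": 0.03}])

```text
t: 22.62
ee_pos: [0.4511, 0.3006, 0.1454]
tool_rot: [-0.297, 0.955, 0.002, 0.002]
wrist_force: [-1.0, 0.4, -1.3]
gripper_width: 0.0394
```

```bash
python3 - <<'E'
from h import *
# aim at measured small block: seat + (2 mm along, 1 mm across)
p=PO['seat_small'].copy()+[.0018,.0008,.012];p[2]+=np.pi;over(p,-.01,.08)
E
```

```text
t 22.62 tcp [0.4511 0.3006 0.1454] turn [-0.0011  0.0055 -0.9701] n 7.8 | shift [ 0.4336 -0.1109  0.0654] n 10.8 | F [-1.   0.4 -1.3] w 0.0394
```

Request:
play_rows(series=[{"x": 0, "y": 0, "z": 0, "rx": 0, "ry": 0, "rz": -0.1213, "jaw": 0.03}, {"x": 0, "y": 0, "z": 0, "rx": 0, "ry": 0, "rz": -0.1213, "jaw": 0.03}, {"x": 0, "y": 0, "z": 0, "rx": 0, "ry": 0, "rz": -0.1213, "jaw": 0.03}, {"x": 0, "y": 0, "z": 0, "rx": 0, "ry": 0, "rz": -0.1213, "jaw": 0.03}, {"x": 0, "y": 0, "z": 0, "rx": 0, "ry": 0, "rz": -0.1213, "jaw": 0.03}, {"x": 0, "y": 0, "z": 0, "rx": 0, "ry": 0, "rz": -0.1213, "jaw": 0.03}, {"x": 0, "y": 0, "z": 0, "rx": 0, "ry": 0, "rz": -0.1213, "jaw": 0.03}, {"x": 0, "y": 0, "z": 0, "rx": 0, "ry": 0, "rz": -0.121, "jaw": 0.03}])

```text
t: 23.28
ee_pos: [0.4495, 0.2987, 0.1412]
tool_rot: [0.71, -0.704, -0.0, 0.002]
wrist_force: [-0.3, -0.2, 0.2]
gripper_width: 0.0396
```

Request:
play_rows(series=[{"x": 0.0361, "y": -0.0092, "z": 0, "rx": 0, "ry": 0, "rz": 0, "jaw": 0.03}, {"x": 0.0361, "y": -0.0092, "z": 0, "rx": 0, "ry": 0, "rz": 0, "jaw": 0.03}, {"x": 0.0361, "y": -0.0092, "z": 0, "rx": 0, "ry": 0, "rz": 0, "jaw": 0.03}, {"x": 0.0361, "y": -0.0092, "z": 0, "rx": 0, "ry": 0, "rz": 0, "jaw": 0.03}, {"x": 0.0361, "y": -0.0092, "z": 0, "rx": 0, "ry": 0, "rz": 0, "jaw": 0.03}, {"x": 0.0361, "y": -0.0092, "z": 0, "rx": 0, "ry": 0, "rz": 0, "jaw": 0.03}, {"x": 0.0361, "y": -0.0092, "z": 0, "rx": 0, "ry": 0, "rz": 0, "jaw": 0.03}, {"x": 0.0361, "y": -0.0092, "z": 0, "rx": 0, "ry": 0, "rz": 0, "jaw": 0.03}, {"x": 0.0361, "y": -0.0092, "z": 0, "rx": 0, "ry": 0, "rz": 0, "jaw": 0.03}, {"x": 0.0361, "y": -0.0092, "z": 0, "rx": 0, "ry": 0, "rz": 0, "jaw": 0.03}, {"x": 0.0361, "y": -0.0092, "z": 0, "rx": 0, "ry": 0, "rz": 0, "jaw": 0.03}, {"x": 0.0361, "y": -0.0092, "z": 0, "rx": 0, "ry": 0, "rz": 0, "jaw": 0.03}])

```text
t: 24.28
ee_pos: [0.5613, -0.135, 0.1412]
tool_rot: [0.708, -0.706, -0.001, 0.001]
wrist_force: [1.0, 1.1, 0.0]
gripper_width: 0.0396
```

Request:
play_rows(series=[{"x": 0, "y": 0, "z": 0.035, "rx": 0, "ry": 0, "rz": 0, "jaw": 0.03}, {"x": 0, "y": 0, "z": 0.027, "rx": 0, "ry": 0, "rz": 0, "jaw": 0.03}, {"x": 0, "y": 0, "z": 0, "rx": 0, "ry": 0, "rz": 0, "jaw": 0.03}, {"x": 0, "y": 0, "z": 0, "rx": 0, "ry": 0, "rz": 0, "jaw": 0.03}, {"x": 0, "y": 0, "z": 0, "rx": 0, "ry": 0, "rz": 0, "jaw": 0.03}])

```text
t: 24.7
ee_pos: [0.5628, -0.1331, 0.0817]
tool_rot: [0.709, -0.706, 0.0, 0.0]
wrist_force: [0.5, 0.4, -0.1]
gripper_width: 0.0397
```

```bash
python3 - <<'E'
from h import *
p=PO['seat_small'].copy()+[.0018,.0008,.012];p[2]+=np.pi;over(p,-.0116,.0572)
im,d=vision.get_image('wrist')
cv2.imwrite('pics/w9.png',im[:,:,::-1])
E
```

```text
t 24.7 tcp [ 0.5628 -0.1331  0.0817] turn [-0.0004 -0.0005  0.0012] n 0.0 | shift [-0.0004 -0.0022  0.0245] n 0.6 | F [ 0.5  0.4 -0.1] w 0.0397
```

View pics/w9.png

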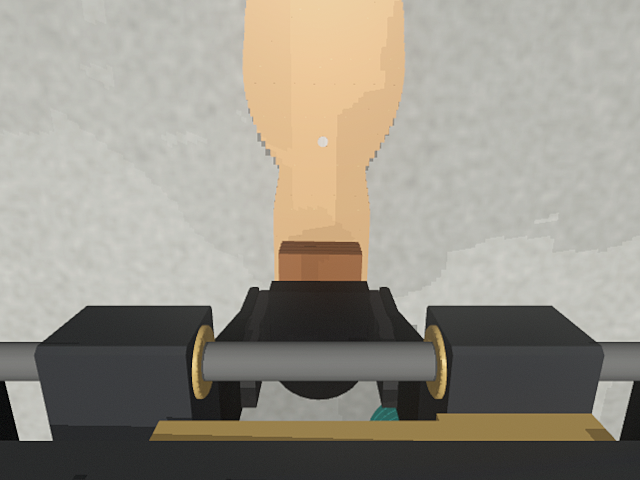

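The small piece is centred over the block, whose front edge is at (320,245). I'll go about 2 mm further towards the toe, lower and release.

Request:
play_rows(series=[{"x": -0.0004, "y": -0.0022, "z": 0.014, "rx": 0, "ry": 0, "rz": 0, "jaw": 0.03}, {"x": 0, "y": 0, "z": 0.0105, "rx": 0, "ry": 0, "rz": 0, "jaw": 0.03}, {"x": 0, "y": 0, "z": 0, "rx": 0, "ry": 0, "rz": 0, "jaw": 0.03}, {"x": 0, "y": 0, "z": 0, "rx": 0, "ry": 0, "rz": 0, "jaw": 0.03}, {"x": 0, "y": 0, "z": 0, "rx": 0, "ry": 0, "rz": 0, "jaw": 0.03}])

```text
t: 25.17
ee_pos: [0.5646, -0.1327, 0.0575]
tool_rot: [0.708, -0.706, 0.0, -0.0]
wrist_force: [-0.5, -0.5, -0.8]
gripper_width: 0.0398
```

Request:
play_rows(series=[{"x": 0, "y": 0, "z": 0, "rx": 0, "ry": 0, "rz": 0, "jaw": 0.05}, {"x": 0, "y": 0, "z": 0, "rx": 0, "ry": 0, "rz": 0, "jaw": 0.06}, {"x": 0, "y": 0, "z": 0, "rx": 0, "ry": 0, "rz": 0, "jaw": 0.07}, {"x": 0, "y": 0, "z": -0.01, "rx": 0, "ry": 0, "rz": 0, "jaw": 0.087}, {"x": 0, "y": 0, "z": -0.03, "rx": 0, "ry": 0, "rz": 0, "jaw": 0.087}, {"x": 0, "y": 0, "z": -0.04, "rx": 0, "ry": 0, "rz": 0, "jaw": 0.087}, {"x": 0, "y": 0, "z": -0.04, "rx": 0, "ry": 0, "rz": 0, "jaw": 0.087}])

```text
t: 25.75
ee_pos: [0.5637, -0.133, 0.1783]
tool_rot: [0.708, -0.706, -0.001, 0.001]
wrist_force: [1.0, 0.3, 0.5]
gripper_width: 0.0789
```

Request:
play_rows(series=[{"x": -0.038, "y": 0, "z": -0.01, "rx": 0, "ry": 0, "rz": 0, "jaw": 0.087}, {"x": 0.038, "y": 0, "z": 0, "rx": 0, "ry": 0, "rz": 0, "jaw": 0.087}, {"x": 0.038, "y": 0, "z": 0, "rx": 0, "ry": 0, "rz": 0, "jaw": 0.087}, {"x": 0.038, "y": 0, "z": 0, "rx": 0, "ry": 0, "rz": 0, "jaw": 0.087}, {"x": 0.038, "y": 0, "z": 0, "rx": 0, "ry": 0, "rz": 0, "jaw": 0.087}, {"x": 0.038, "y": 0, "z": 0, "rx": 0, "ry": 0, "rz": 0, "jaw": 0.087}, {"x": 0.038, "y": 0, "z": 0, "rx": 0, "ry": 0, "rz": 0, "jaw": 0.087}, {"x": 0.038, "y": 0, "z": 0, "rx": 0, "ry": 0, "rz": 0, "jaw": 0.087}, {"x": 0.038, "y": 0, "z": 0, "rx": 0, "ry": 0, "rz": 0, "jaw": 0.087}, {"x": 0.038, "y": 0, "z": 0, "rx": 0, "ry": 0, "rz": 0, "jaw": 0.087}, {"x": 0, "y": 0, "z": 0, "rx": 0, "ry": 0, "rz": 0, "jaw": 0.087}])

```text
t: 26.67
ee_pos: [0.5641, -0.4432, 0.1865]
tool_rot: [-0.706, 0.708, -0.001, -0.001]
wrist_force: [-0.1, 0.7, -0.2]
gripper_width: 0.0872
```

```bash
python3 - <<'E'
from h import *
cp=vision.camera_params('top');im,d=vision.get_image('top')
H=hsv(im).astype(int);v=H[...,2]
for sz,n in(('L','seat_large'),('S','seat_small')):
    st=PO[n]; c=proj(np.array([[st[0],st[1],.034]]),cp)[0]
    mk=np.zeros(v.shape,bool);x,y=c.astype(int);mk[y-30:y+30,x-30:x+30]=(v<34)[y-30:y+30,x-30:x+30]
    mk=cv2.morphologyEx(comp(mk,c).astype(np.uint8),cv2.MORPH_OPEN,np.ones((3,3)))>0
    p,i=fit(mk,sz,.028,.040,cp,[st[2]]);e=p-st;a,b=np.cos(st[2]),np.sin(st[2])
    Z=cp['xyz'][2]-np.median(d[mk])
    print(n,mk.sum(),round(i,3),'lift-seat',round(a*e[0]+b*e[1],4),round(-b*e[0]+a*e[1],4),round(e[2],3),'top z~',round(Z,3))
cv2.imwrite('pics/t10.png',cv2.resize(im[140:320,170:370,::-1],None,fx=3,fy=3,interpolation=cv2.INTER_NEAREST))
im,d=vision.get_image('scene');cv2.imwrite('pics/s10.png',cv2.resize(im[150:330,270:450,::-1],None,fx=3,fy=3,interpolation=cv2.INTER_CUBIC))
s=get_state();print(s['t'],s['ee_pos'],s['gripper_width'])
E
```

```text
seat_large 790 0.933 lift-seat -0.001 -0.0008 -0.0 top z~ 0.046
seat_small 400 0.867 lift-seat 0.0019 0.0012 -0.0 top z~ 0.034
26.7667 [ 0.56460585 -0.43838165  0.18658166] 0.08654063083418269
```

View pics/t10.png

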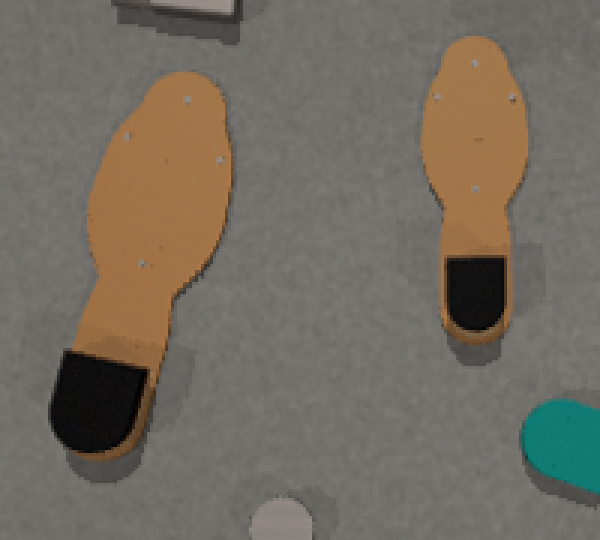

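View pics/s10.png

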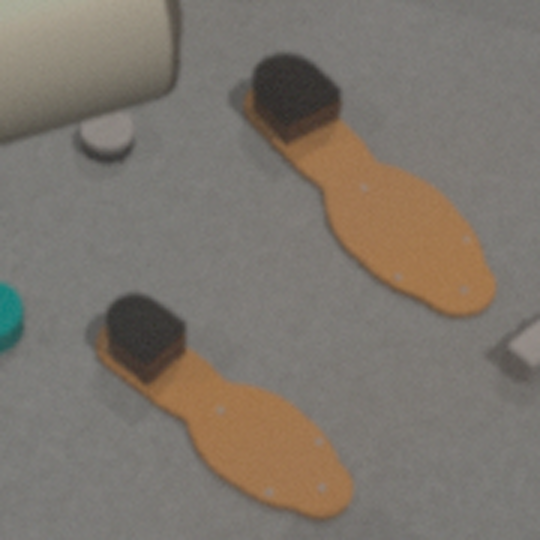

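Both heels stand stacked flat and flush, with their straight edges towards the toe. The gripper is clear.

```bash
python3 -c "
from plant import bot;print(bot.sign_off())"
```

```text
the job is handed in; nothing more can be done
None
```

Both heels are laid up: each brown block sits on its own sole's seat, with the matching black top piece on it and straight edges to the toe. I handed the job in at about 27 s with the gripper open and clear. The sign-off gave no verdict.

- **Blocks on seats (top camera, before the top pieces went on):** both were about 1–2 mm off along, 1 mm or less off across, and about 0.03 rad turned.
- **Top pieces (last top picture):** both were within about 2 mm along, 1.2 mm across and 0.01 rad of the seats. The final scene picture shows both stacks flat and flush.
- **Weaker checks:**
  - The small stack's outline matched less well (0.87 overlap, against 0.93 for the large).
  - The depth reading of the stack tops was rough: 46 mm for the large and 34 mm for the small, against 40 mm expected. I relied on the scene picture to judge that they lie flat.
- **One hiccup:** on the way to the large top piece, joint 6 ran to its range limit and the tool ended up tilted. I turned back half a turn and took both top pieces with the equivalent grasp, and nothing was touched.

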